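# Go/no-go check of a flow-cup jet

### The arm

A 6-joint arm with a two-finger parallel gripper is mounted at the origin on a cart in front of the work surface, level with it; the furniture and walls round the work are solid. World frame = base frame: x ahead of the robot, y to its left, z up, the work surface at z = 0. Lengths are in m, angles in degrees, forces in N, time in s.
With the tool pointing down it reaches from about 0.375 to 0.9 m from the base axis. Payload 3.1 kg.
Tool frame: the origin (TCP) lies at the very end of the fingers, on their centre line; the grasp point (between the pads) lies 19 mm behind it; z points along the fingers, y is the direction in which the jaws open and shut (so a half turn about z gives the same grasp; the last joint's range is limited). The gripper opens to 87 mm and grips with 3 to 60 N. Pads are 19 mm wide; open, the fingers measure 117 mm over their backs; the gripper's body (75 mm by 190 mm) begins 51 mm behind the grasp point.
Start: joints at [61.278, 30.224, 82.088, -0, 67.689, -10.227], TCP at [0.198, 0.593, 0.223] pointing down, gripper open.
Joint ranges: [-176.69, 176.69], [-43.24, 126.21], [12.49, 139.97], [-82, 262], [0, 151.66], [-163.58, 163.58]. Speed limits (degrees/s): [159.86, 159.86, 180, 180, 180, 180].

### API

Orientations are given as a 3x3 rotation matrix whose columns are the frame's x, y, z axes.
In Python, from rig import bot gives the robot as it stands. The module is installed in compiled form; this text tells all that it offers.
- The arm moves only by the tool play_rows, never from a script. Its argument "targets" is a list of rows, each a list of 7 numbers: the closure, from 0 (fully open) to 1 (shut), then the shift along the world's x, y, z in m, then the turn, a rotation vector about the world's x, y, z in rad. A call has 1 to 12 rows; each row shifts and turns the commanded pose from where the row before left it; what a row does not reach is not made up. A row lasts 1/8 s, in which the tool goes at most 62.5 mm and 10.7 degrees, less where a joint would pass 70% of its speed; a pose out of reach is approached as far as the arm can. A call with a gripper value outside its range is refused whole. The fingers move at their own pace and stop on an object; the grip force is fixed at half the most. Time passes only in rows, so rows that do not move let the fingers close. It gives the time, the measured TCP pose, the force and the opening at its end, in the units of the state.
- bot.read_state(): the state, without advancing time (a new reading comes with each control period).
- bot.capture(name): name is "scene" or "side" or "wrist"; returns the picture (400x640x3 uint8, blue, green, red); there is no depth.
- bot.get_calibration(name): a dict with "fx", "fy", "cx", "cy" (pixels), "R" (3x3) and "t" (3): a world point X has camera coordinates R X + t. Camera axes: x right, y down, z forward; pixel columns grow to the right and rows downward; lengths in m; the calibration is good to about 2 mm. A picture is of the moment at which its call begins: read the wrist's pose just before it. get_calibration takes no time and is no camera call; for the wrist camera it gives the pose at the moment of the call.
- bot.hand_in(): hands the job in, once; it reports no verdict.
The state is a dict: "time_s": time; "joint_positions": joint angles; "qvel": joint speeds; "tau": joint torques, N m; "position": TCP position; "tcp_rot": TCP orientation; "force": force on the tool from outside, world axes, zero at the start; "moment": the same for the moment, N m; "opening": opening from 0.0 (shut) to 1.0 (fully open).
Only numpy, scipy, OpenCV 4.12 (cv2) and the standard library are available. Lean on these libraries where they do the work, as an engineer would, in place of code of your own. Each camera call takes 0.05 s, during which the arm holds its last target. There are 200 camera calls.

### The job

Check the jet of the widest-bored of the three upturned flow cups with the double-ended plug gauge that lies in its cradle. First hold the gauge upright and set its short, thick NO-GO end squarely down on the mouth of that jet so that it bears on it: it must not go in. Then lay the gauge down flat, for instance in its cradle, let go, take it the other way round, and lower its long, slim GO end into the same jet until the shoulder of the handle sits on the jet; leave the gauge standing there upright, with all three cups still standing on their flanges and the beaker, bottles and dish round about left where they are.

Things in the scene. Friction and masses are not known exactly. Their poses are not given: they have to be found in the camera images.
- gauge_center (a point): Double-ended plug gauge, loose, 70 g, 126 mm long: hexagon aluminium handle, 16 mm across flats, 72 mm long, a steel pin at each end. Point: middle of the handle, on the axis; balance within 3 mm of it. x runs along the gauge to the GO tip; y is square to a pair of flats. At the start y is level, so these flats stand upright, ready to be gripped from above.
- gauge_go_tip (a point): End of the GO pin, on the axis, 72 mm from gauge_center along its +x. The GO pin is 8 mm thick and 32 mm long from the shoulder; its last 4 mm taper to 4.4 mm.
- gauge_nogo_tip (a point): End of the NO-GO pin, on the axis, 54 mm from gauge_center along its -x. The NO-GO pin is 11 mm thick and 14 mm long.
- gauge_shoulder (a point): Centre of the flat shoulder from which the GO pin springs, on the axis, 40 mm from gauge_center along +x. It is the face of a round collar, 15.6 mm across and 4 mm thick, on the end of the hexagon (there is one at each end). It rests on the jet's mouth when the GO pin is home.
- cradle_seat (a point): Cradle, fixed to the bench: foot 100 x 52 x 8 mm, two posts 6 mm thick with upward-open 120 degree V notches, 55 mm clear between them along x. Point: where gauge_center rests, 36 mm above the bench, midway between the posts, 3 mm above the notch tops; x along the notches (the gauge's x points the same way at the start), z up. Two flats of the hexagon lie on each notch.
- cup_wide_jet (a point): Upside-down flow cup: aluminium, loose, 0.32 kg, 84 mm tall on an 84 mm flange, body 60 mm across, narrowing to a 22 mm boss on top that holds a steel jet. Point: centre of the jet's mouth, 84 mm above the bench, z up along the bore. Its jet is the widest of the three: a plain round bore 9 mm across, free to 36 mm below the mouth.
- cup_mid_jet (a point): Upside-down flow cup: aluminium, loose, 0.32 kg, 84 mm tall on an 84 mm flange, body 60 mm across, narrowing to a 22 mm boss on top that holds a steel jet. Point: centre of the jet's mouth, 84 mm above the bench, z up along the bore. Its bore is 6 mm, too small for either end of the gauge.
- cup_fine_jet (a point): Upside-down flow cup: aluminium, loose, 0.32 kg, 84 mm tall on an 84 mm flange, body 60 mm across, narrowing to a 22 mm boss on top that holds a steel jet. Point: centre of the jet's mouth, 84 mm above the bench, z up along the bore. Its bore is 4 mm, too small for either end of the gauge.
- ink_beaker: glass beaker with yellow ink, about 70 mm across, 87 mm tall, loose; origin at the centre of its underside.
- amber_bottle: small amber bottle with a black cap, 42 mm across, 85 mm tall, loose; origin at the centre of its underside.
- dish: white weighing dish, 71 mm across, 18 mm tall, loose; origin at the centre of its underside.
- white_bottle: white plastic bottle, 60 mm across, 140 mm tall, loose; origin at the centre of its underside.
- mixer_stand: Overhead stirrer, fixed, behind the cups on the right; its origin is under the middle of its base. The base reaches 90 mm either way in world x and 143 mm either way in y, 22 mm tall. The motor head hangs over it from 255 mm up (from 20 to 125 mm towards +y of the origin, 50 mm either way in x), its 8 mm shaft comes down to 108 mm; the column, 97 mm towards -y, is 470 mm tall.

How it is judged:
By the outcome, as a careful person would: the job done as asked, in the order asked, and still so for the second after the job is handed in, with the robot touching nothing.
It also fails if it takes over 72 s, if anything falls off the work surface, if the arm or the gripper's body presses on something with over 40 N, if the wrist force passes 120 N, or if a joint passes its speed limit or range.

## Working session

There is one attempt and no reset: what is moved stays moved. The work goes in short steps, Python scripts to look and compute and a tool call to move; the robot and the scene stay as the last step left them, time stands still between calls to the robot, and variables do not carry over. Pictures are saved under pics/ and viewed, about 8 in all and at most 12, crops included, and the job is handed in when it is done.

Besides the shell and the picture viewer there is one more tool, called after "Emit:" as name(argument=value, ...) on one line, values as JSON. play_rows: Moves the arm, as the interface text tells. Its arguments: {"type":"object","properties":{"targets":{"type":"array","items":{"type":"array","items":{"type":"number"}}}},"required":["targets"]}

```bash
mkdir -p pics
python3 - <<'E'
from rig import bot
import cv2,numpy as np
s=bot.read_state(); print(s)
for n in("scene","side","wrist"):
    c=bot.get_calibration(n); print(n,{k:np.round(v,4).tolist() for k,v in c.items()})
    cv2.imwrite(f"pics/{n}0.png",bot.capture(n))
E
```

```text
{'time_s': 0.0, 'joint_positions': array([ 6.12786671e+01,  3.02793620e+01,  8.21553068e+01, -1.64875155e-03,
        6.76903708e+01, -1.02267772e+01]), 'qvel': array([-0.00126701,  0.03009335,  0.01064907,  0.02138916, -0.00698158,
       -0.08794326]), 'tau': array([-1.06223804e-03, -4.40041924e+01, -1.76588720e+01,  6.32591662e-02,
        5.82140882e-02, -1.73914450e-04]), 'position': array([0.19787675, 0.5920784 , 0.2215734 ]), 'tcp_rot': array([[-9.48357091e-01,  3.17203054e-01, -1.02538223e-03],
       [ 3.17204505e-01,  9.48355202e-01, -1.92664389e-03],
       [ 3.61289246e-04, -2.15240225e-03, -9.99997618e-01]]), 'force': array([-1.02765532,  0.64986794, -0.2031198 ]), 'moment': array([ 0.04891654, -0.01550499,  0.01291575]), 'opening': 0.998639399710573}
scene {'fx': 366.9718, 'fy': 366.9718, 'cx': 317.9981, 'cy': 198.5689, 'R': [[0.7136, -0.7005, -0.0039], [-0.5443, -0.5509, -0.6327], [0.441, 0.4537, -0.7744]], 't': [-0.3879, 0.369, 1.0373]}
side {'fx': 437.3376, 'fy': 437.3376, 'cx': 320.5121, 'cy': 199.0736, 'R': [[-0.9997, -0.0034, -0.024], [0.0212, 0.3562, -0.9342], [0.0117, -0.9344, -0.356]], 't': [0.5521, 0.0527, 1.1566]}
wrist {'fx': 346.8126, 'fy': 346.8126, 'cx': 314.2815, 'cy': 203.6066, 'R': [[0.3169, 0.9484, -0.0025], [0.9154, -0.3052, 0.2625], [0.2482, -0.0854, -0.9649]], 't': [-0.6242, -0.0322, 0.3908]}
```

View pics/scene0.png

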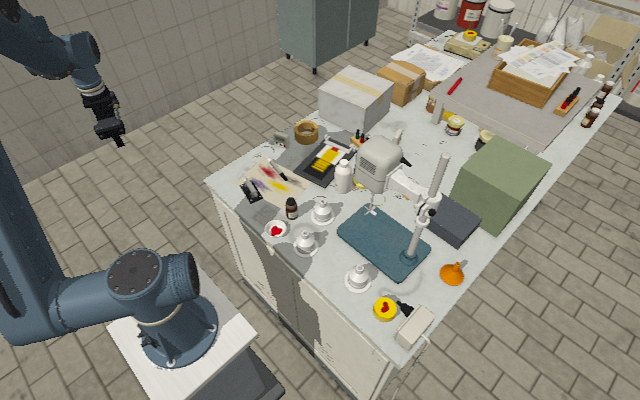

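View pics/side0.png

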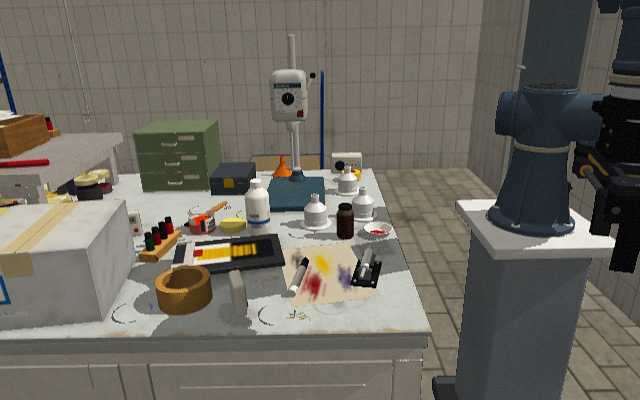

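The scene view shows the three cups at about (322,209), (305,240) and (358,277), and the cradle at about (250,188). In the side view the cradle is at (367,265) and the cups are at (316,210), (362,203) and (347,180).

```bash
cat > h.py <<'E'
import numpy as np,cv2
from rig import bot
from scipy.spatial.transform import Rotation as Ro
def ray(c,u,v):
    d=np.array([(u-c["cx"])/c["fx"],(v-c["cy"])/c["fy"],1.]);R=np.array(c["R"]);t=np.array(c["t"])
    return -R.T@t,R.T@d
def plane(c,uv,z):
    o,d=ray(c,*uv);return o+d*(z-o[2])/d[2]
def tri(c1,a,c2,b):
    A=[];B=[]
    for c,p in((c1,a),(c2,b)):
        o,d=ray(c,*p);d/=np.linalg.norm(d);P=np.eye(3)-np.outer(d,d);A.append(P);B.append(P@o)
    return np.linalg.lstsq(np.vstack(A),np.hstack(B),rcond=None)[0]
def proj(c,X):
    p=np.array(c["R"])@X+np.array(c["t"]);return np.array([c["fx"]*p[0]/p[2]+c["cx"],c["fy"]*p[1]/p[2]+c["cy"]])
E
python3 - <<'E'
from h import *
c=bot.get_calibration("scene")
for p in((322,201),(305,231),(358,267)): print(plane(c,p,.084).round(3))
print(plane(c,(250,187),.036).round(3), plane(bot.get_calibration("side"),(367,263),.036).round(3))
a=cv2.imread("pics/scene0.png")[170:310,220:400];b=cv2.imread("pics/side0.png")[160:310,270:410]
a=cv2.resize(a,(720,560),interpolation=cv2.INTER_CUBIC)
cv2.imwrite("pics/a.png",a)
cv2.imwrite("pics/b.png",cv2.resize(b,(560,600),interpolation=cv2.INTER_CUBIC))
E
```

```text
[0.564 0.001 0.084]
[ 0.441 -0.047  0.084]
[ 0.465 -0.247  0.084]
[0.452 0.257 0.036] [0.456 0.283 0.036]
```

View pics/a.png

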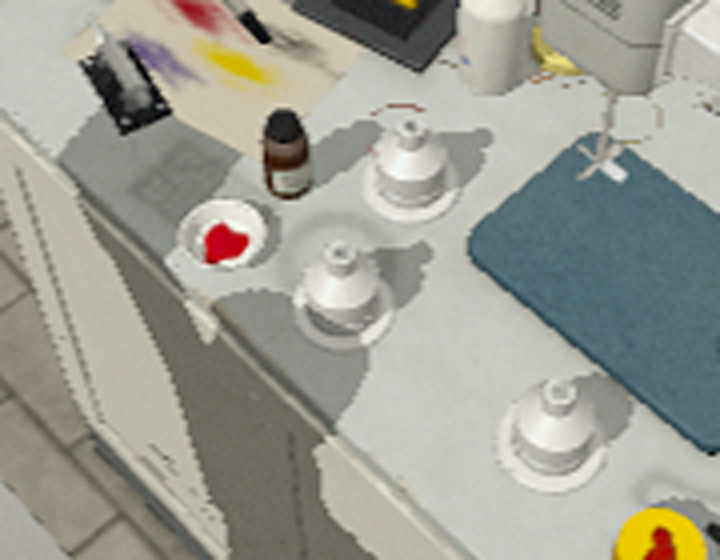

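View pics/wrist0.png

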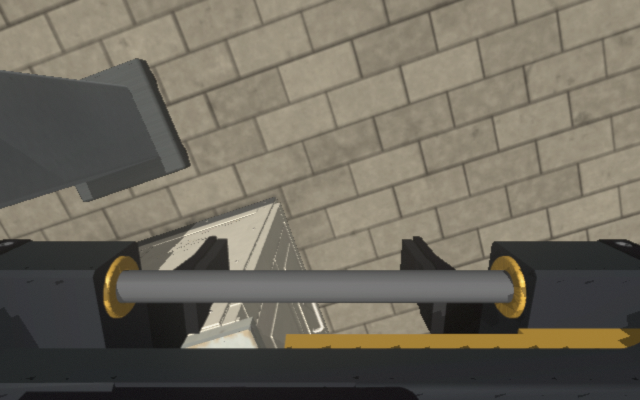

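The scene crop shows the jets at (411,128), (341,252) and (559,390), and the gauge in its cradle at about (120,70), lying roughly along y. The wrist view sees only the floor. I'll move to a spot where the wrist camera sees all three cups and the cradle.

Emit:
play_rows(targets=[[0, 0.017, -0.033, 0.003, 0, 0, -0.166], [0, 0.017, -0.033, 0.003, 0, 0, -0.166], [0, 0.017, -0.033, 0.003, 0, 0, -0.166], [0, 0.017, -0.033, 0.003, 0, 0, -0.166], [0, 0.017, -0.033, 0.003, 0, 0, -0.166], [0, 0.017, -0.033, 0.003, 0, 0, -0.166], [0, 0.017, -0.033, 0.003, 0, 0, -0.166], [0, 0.017, -0.033, 0.003, 0, 0, -0.166], [0, 0.017, -0.033, 0.003, 0, 0, -0.166]])

```text
time_s: 1.27
position: [0.3515, 0.2946, 0.2495]
tcp_rot: [[0.249, 0.969, -0.0], [0.969, -0.249, -0.0], [-0.0, -0.0, -1.0]]
force: [0.6, 0.2, -0.2]
opening: 1.003
```

Emit:
play_rows(targets=[[0, 0.006, -0.033, 0, 0, 0, -0.166], [0, 0.006, -0.033, 0, 0, 0, -0.166], [0, 0.006, -0.033, 0, 0, 0, -0.166], [0, 0.006, -0.033, 0, 0, 0, -0.166], [0, 0.006, -0.033, 0, 0, 0, -0.166], [0, 0.006, -0.033, 0, 0, 0, -0.166], [0, 0.006, -0.033, 0, 0, 0, -0.166], [0, 0.006, -0.033, 0, 0, 0, -0.166], [0, 0, 0, 0, 0, 0, 0]])

```text
time_s: 2.4
position: [0.3999, 0.0301, 0.2496]
tcp_rot: [[1.0, -0.007, 0.001], [-0.007, -1.0, -0.0], [0.001, 0.0, -1.0]]
force: [1.1, -0.3, 0.3]
opening: 0.997
```

```bash
cat >> h.py <<'E'
import json
def log():
    s=bot.read_state()
    open("log.jsonl","a").write(json.dumps([s["joint_positions"].tolist(),s["position"].tolist(),s["tcp_rot"].tolist()])+"\n")
    print("t",round(s["time_s"],2),"p",s["position"].round(4),"j",s["joint_positions"].round(1),"F",s["force"].round(1),"M",s["moment"].round(2),"op",round(s["opening"],3))
    return s
def shot(n,f):
    c=bot.get_calibration(n);im=bot.capture(n);cv2.imwrite(f,im);np.savez(f+".npz",**c);return im,c
E
python3 - <<'E'
from h import *
s=log();print(s["tcp_rot"].round(4).tolist())
im,c=shot("wrist","pics/w1.png")
E
```

```text
t 2.4 p [0.3999 0.0301 0.2496] j [-11.8  10.4 110.2  -0.   59.4  78.6] F [ 1.1 -0.3  0.3] M [-0.06  0.2  -0.02] op 0.997
[[1.0, -0.0066, 0.0005], [-0.0066, -1.0, -0.0003], [0.0005, 0.0003, -1.0]]
```

View pics/w1.png

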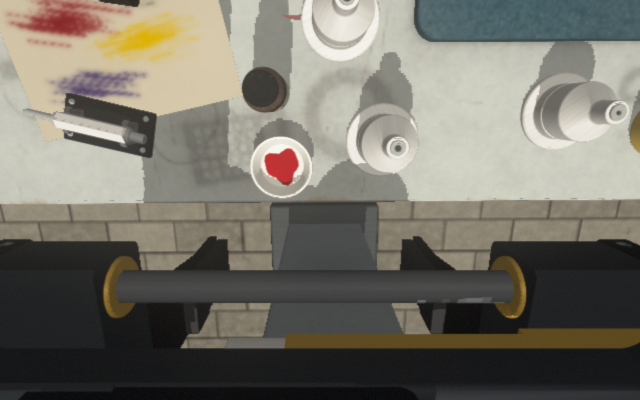

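The wrist view shows jets at (347,3), (397,147) and (616,112). The gauge's slim GO tip is at about (30,112) on the left and the thick end at about (140,138). I'll zoom in on the jets and the gauge.

Run:
```python
from h import *
im=cv2.imread("pics/w1.png")
f=lambda x0,y0,w,h,k:cv2.resize(im[y0:y0+h,x0:x0+w],None,fx=k,fy=k,interpolation=cv2.INTER_CUBIC)
top=np.hstack([f(327,0,26,26,10),f(384,134,26,26,10),f(603,99,26,26,10)])
bot_=f(20,90,156,72,5)
bot_=cv2.resize(bot_,(780,360))
cv2.imwrite("pics/z1.png",np.vstack([cv2.copyMakeBorder(top,0,0,0,0,0)[:240],bot_]))
```

```text
(no output)
```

View pics/z1.png

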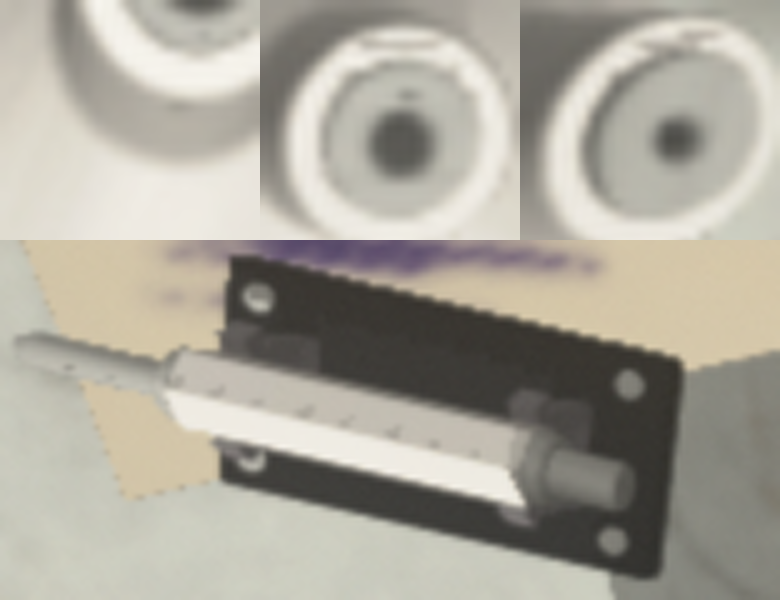

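The centre cup's bore is about 6.8 px against a 22 px boss, so it is 6 mm. The right one is about 4.5 px, so it is 4 mm. The far cup should therefore be the 9 mm one. I'll look at it closer and try a tilted pose at the same time.

Emit:
play_rows(targets=[[0, 0.015, -0.008, 0, 0, 0, 0], [0, 0.015, -0.008, 0, 0, 0, 0], [0, 0.015, -0.008, 0, 0, 0, 0], [0, 0.015, -0.006, 0, 0, 0, 0.007], [0, 0, 0, 0, 0, 0, 0]])

```text
time_s: 3.08
position: [0.4608, 0.0011, 0.2495]
tcp_rot: [[1.0, 0.004, 0.001], [0.004, -1.0, -0.0], [0.001, 0.0, -1.0]]
force: [-0.4, 0.5, 0.4]
opening: 1.001
```

Run:
```python
from h import *
log();im,c=shot("wrist","pics/w2.png")
p=proj(c,np.array([.565,.0,.084]));print(p)
```

```text
t 3.08 p [0.4608 0.0011 0.2495] j [-13.8  15.4 102.9   0.   61.7  76. ] F [-0.4  0.5  0.4] M [-0.03  0.17  0.  ] op 1.001
[316.25755942  71.74502471]
```

Emit:
play_rows(targets=[[0, 0.006, 0, 0, 0, -0.17, 0], [0, 0.006, 0, 0, 0, -0.17, 0], [0, 0.006, 0, 0, 0, -0.17, 0], [0, 0.006, 0, 0, 0, -0.17, 0], [0, 0.006, 0, 0, 0, -0.17, 0], [0, 0.006, 0, 0, 0, -0.17, 0], [0, 0, 0, 0, 0, 0, 0], [0, 0, 0, 0, 0, 0, 0]])

```text
time_s: 4.12
position: [0.4871, 0.0318, 0.2481]
tcp_rot: [[0.783, 0.075, 0.617], [0.014, -0.995, 0.103], [0.622, -0.072, -0.78]]
force: [0.3, 0.1, -0.2]
opening: 0.998
```

Run:
```python
from h import *
log();im,c=shot("wrist","pics/w3.png")
p=proj(c,np.array([.565,.0,.084]));print(p)
a=cv2.imread("pics/w2.png")[:250,150:550];b=im[:250,150:550]
cv2.imwrite("pics/z2.png",np.vstack([a,b]))
```

```text
t 4.12 p [0.4871 0.0318 0.2481] j [-21.8   9.8 128.2  68.9  20.4   3.6] F [ 0.3  0.1 -0.2] M [-0.14  0.55 -0.01] op 0.998
[362.93335408 224.79510591]
```

View pics/z2.png

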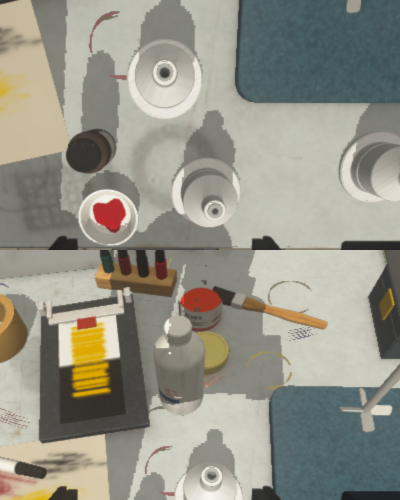

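The bore of the far cup (top panel, about (164,73)) is visibly the widest. The tilt only reached about 38° because j4 swung near j5≈20 (wrist singularity). So I'll fit a kinematic model from the logged states to plan reachable poses.

```bash
cat > kin.py <<'E'
from h import *
from scipy.optimize import least_squares
def fk(q,p):
    a1,off,h,L2,ax,L3,L6=p;q=np.radians(q);E=lambda s,a:Ro.from_euler(s,a).as_matrix()
    R=E('z',q[0]);x=R@[a1,off,h]; R=R@E('y',q[1]);x=x+R@[0,0,L2]; R=R@E('y',q[2]);x=x+R@[ax,0,L3]
    R=R@E('z',q[3])@E('y',q[4])@E('z',q[5]);x=x+R@[0,0,L6];return x,R
D=[json.loads(l) for l in open("log.jsonl")]
D.append([[61.2787,30.2794,82.1553,-.0016,67.6904,-10.2268],[.19787675,.5920784,.2215734],[[-.948357,.317203,-.001025],[.3172,.948355,-.00193],[.00036,-.00215,-.99999]]])
def fit():
    f=lambda p:np.concatenate([np.array(d[1])-fk(d[0],p)[0] for d in D])
    s=least_squares(f,[0,.11,.2,.4,0,.4,.25]);return s.x,f(s.x)
LIM=np.array([[-176.69,176.69],[-43.24,126.21],[12.49,139.97],[-82,262],[0,151.66],[-163.58,163.58]])
def ik(x,R,p,q0):
    def f(q):
        a,B=fk(q,p);return np.concatenate([(a-x)*1000,Ro.from_matrix(R.T@B).as_rotvec()*200])
    s=least_squares(f,np.clip(q0,LIM[:,0]+.01,LIM[:,1]-.01),bounds=(LIM[:,0],LIM[:,1]));return s.x,np.abs(s.fun).max()
E
python3 - <<'E'
from kin import *
p,r=fit();print(p.round(4),abs(r).max())
for d in D:
    R=fk(d[0],p)[1];T=np.array(d[2]);print(R.T.dot(T).round(2).tolist())
np.save("p.npy",p)
E
```

```text
[-0.      0.111   0.2742  0.588   0.1141  0.3917  0.3055] 3.5368263978652337e-07
[[0.0, -1.0, 0.0], [1.0, 0.0, 0.0], [-0.0, 0.0, 1.0]]
[[0.0, -1.0, 0.0], [1.0, 0.0, 0.0], [-0.0, 0.0, 1.0]]
[[0.0, -1.0, 0.0], [1.0, 0.0, 0.0], [0.0, 0.0, 1.0]]
[[0.0, -1.0, 0.0], [1.0, -0.0, -0.0], [0.0, -0.0, 1.0]]
```

```bash
sed -i "s/return x,R\$/return x,R@E('z',np.pi\/2)/" kin.py
python3 - <<'E'
from kin import *
def bore(f,u,v,r=7,up=8):
    im=cv2.imread(f);c=dict(np.load(f+".npz"));g=cv2.cvtColor(im,cv2.COLOR_BGR2GRAY)
    w=g[v-r:v+r+1,u-r:u+r+1].astype(float);w=cv2.resize(w,None,fx=up,fy=up,interpolation=cv2.INTER_CUBIC)
    m=(w<(w.min()+np.median(w))/2).astype(np.uint8);n,l,st,ce=cv2.connectedComponentsWithStats(m)
    i=1+np.argmin(np.linalg.norm(ce[1:]-w.shape[0]/2,axis=1))
    x=(ce[i]+.5)/up-.5+[u-r,v-r];return c,x,np.sqrt(st[i,4]*4/np.pi)/up
for f,u,v in(("pics/w2.png",314,72),("pics/w3.png",361,225),("pics/w1.png",397,147),("pics/w1.png",616,112)):
    c,x,d=bore(f,u,v);P=plane(c,x,.084);depth=(np.array(c["R"])@P+np.array(c["t"]))[2]
    print(f,x.round(2),"dia mm",(d*depth/c["fx"]*1000).round(2),P.round(4))
c2,x2,_=bore("pics/w2.png",314,72);c3,x3,_=bore("pics/w3.png",361,225);print("tri",tri(c2,x2,c3,x3))
# gauge mask in w1: bright along line; endpoints from crop z1 (scale 5, origin 20,90 ; panel offset 240)
c=dict(np.load("pics/w1.png.npz"))
for n,(a,b) in dict(go=(18,347),coll_go=(172,385),coll_ng=(535,468),ng=(622,487)).items():
    uv=(20+a/5,90+(b-240)/5);print(n,uv,plane(c,uv,.036).round(4))
for n,p in dict(amber=(265,90),).items(): print(n,plane(c,p,.085).round(3))
print("white bottle", plane(c3,(150+180,325-250),.14).round(3))
E
```

```text
pics/w2.png [314.27  72.49] dia mm 8.69 [0.5644 0.0018 0.084 ]
pics/w3.png [361.05 225.96] dia mm 7.47 [0.5636 0.0019 0.084 ]
pics/w1.png [397.66 147.92] dia mm 6.05 [ 0.4364 -0.0483  0.084 ]
pics/w1.png [618.21 112.49] dia mm 3.89 [ 0.4673 -0.2483  0.084 ]
tri [0.56463888 0.00175667 0.08122283]
go (23.6, 111.4) [0.4716 0.3341 0.036 ]
coll_go (54.4, 119.0) [0.4637 0.3034 0.036 ]
coll_ng (127.0, 135.6) [0.4461 0.2296 0.036 ]
ng (144.4, 139.4) [0.4419 0.2116 0.036 ]
amber [0.489 0.074 0.085]
white bottle [0.709 0.04  0.14 ]
```

```bash
cat > plan.py <<'E'
from kin import *
p=np.load("p.npy");JET=np.array([.564,.0018,.084]);G0=np.array([.455,.265,.036]);ga=np.radians(76.4)
def Rg_cradle():  # gauge frame: x=g, y level, z up
    g=np.array([np.cos(ga),np.sin(ga),0]);z=np.array([0,0,1.]);return np.column_stack([g,np.cross(z,g),z])
def Rg_up(phi,go): # gauge upright; horizontal "down-normal" -z_g points along heading phi
    h=np.array([np.cos(phi),np.sin(phi),0]);x=np.array([0,0,-1. if go else 1.]);z=-h;return np.column_stack([x,np.cross(z,x),z])
def Rt(beta,s): # tool in gauge frame, z leans beta toward GO, x = s*g side
    z=np.array([np.sin(beta),0,-np.cos(beta)]);x=s*np.array([np.cos(beta),0,np.sin(beta)]);return np.column_stack([x,np.cross(z,x),z])
def tcp(center,Rg,beta,s):
    R=Rg@Rt(beta,s);return center+R[:,2]*.019,R
def sols(x,R):
    out=[]
    for j1 in(-150,-30,30,150):
      for j4 in(-45,0,90,180,225):
       for j6 in(-90,0,90):
        q,e=ik(x,R,p,np.array([j1,10,110,j4,50,j6]))
        if e<.5 and not any(abs(q-o).max()<2 for o in out): out.append(q)
    return out
E
python3 - <<'E'
from plan import *
for go in(0,1):
  for b in (20,35):
    be=np.radians(b if go else -b)
    for s in(1,-1):
        print("CRADLE go",go,"b",b,"s",s,[o.round().astype(int).tolist() for o in sols(*tcp(G0,Rg_cradle(),be,s))])
        for ph in(-60,-30,0,30,60,90):
            c=JET+[0,0,(.04 if go else .054)]
            S=sols(*tcp(c,Rg_up(np.radians(ph),go),be,s))
            if S: print("   cup phi",ph,[o.round().astype(int).tolist() for o in S])
E
```

```text
CRADLE go 0 b 20 s 1 [[26, 46, 94, -19, 54, 53]]
   cup phi -30 [[4, 54, 129, 214, 72, -88]]
   cup phi 0 [[-22, 60, 139, 160, 88, -97]]
   cup phi 30 [[-40, 54, 129, 111, 71, -93]]
   cup phi 60 [[-41, 51, 110, 73, 75, -71]]
   cup phi 90 [[-36, 54, 90, 50, 93, -61]]
CRADLE go 0 b 20 s -1 [[26, 46, 94, -19, 54, -127]]
   cup phi -30 [[4, 54, 129, 214, 72, 92]]
   cup phi 0 [[-22, 60, 139, 160, 88, 83]]
   cup phi 30 [[-40, 54, 129, 111, 71, 87]]
   cup phi 60 [[-41, 51, 110, 73, 75, 109]]
   cup phi 90 [[-36, 54, 90, 50, 93, 119]]
CRADLE go 0 b 35 s 1 [[31, 52, 86, -26, 70, 59]]
   cup phi -30 [[1, 42, 126, 217, 45, -99]]
   cup phi 0 [[-19, 44, 134, 160, 53, -89]]
   cup phi 30 [[-35, 42, 126, 107, 51, -77]]
   cup phi 60 [[-37, 43, 110, 67, 62, -60]]
   cup phi 90 [[-33, 47, 92, 44, 82, -56]]
CRADLE go 0 b 35 s -1 [[31, 52, 86, -26, 70, -121]]
   cup phi -30 [[1, 42, 126, 217, 45, 81]]
   cup phi 0 [[-19, 44, 134, 160, 53, 91]]
   cup phi 30 [[-35, 42, 126, 107, 51, 103]]
   cup phi 60 [[-37, 43, 110, 67, 62, 120]]
   cup phi 90 [[-33, 47, 92, 44, 82, 124]]
CRADLE go 1 b 20 s 1 [[
[... 351 characters left out ...]
[-22, 63, 139, 160, 90, -98]]
   cup phi 30 [[-40, 56, 129, 112, 72, -95]]
   cup phi 60 [[-41, 53, 110, 73, 74, -72]]
   cup phi 90 [[-36, 55, 90, 50, 92, -62]]
CRADLE go 1 b 35 s 1 [[-1, 47, 119, 82, 34, -64]]
   cup phi -30 [[1, 45, 126, 215, 47, 83]]
   cup phi 0 [[-19, 46, 134, 161, 55, 90]]
   cup phi 30 [[-35, 45, 126, 109, 52, 101]]
   cup phi 60 [[-37, 45, 110, 67, 62, 119]]
   cup phi 90 [[-33, 49, 92, 44, 81, 123]]
CRADLE go 1 b 35 s -1 [[-1, 47, 119, 82, 34, 116]]
   cup phi -30 [[1, 45, 126, 215, 47, -97]]
   cup phi 0 [[-19, 46, 134, 161, 55, -90]]
   cup phi 30 [[-35, 45, 126, 109, 52, -79]]
   cup phi 60 [[-37, 45, 110, 67, 62, -61]]
   cup phi 90 [[-33, 49, 92, 44, 81, -57]]
```

```bash
cat >> plan.py <<'E'
def go(wps,start=None):
    """wps: (pos,R,n). print equal rows per leg, with the joints simulated from the rounded rows"""
    s=bot.read_state();x,R,q=(s["position"],s["tcp_rot"],s["joint_positions"]) if start is None else start
    for X,RR,n in wps:
        d=np.round((X-x)/n,4);w=np.round(Ro.from_matrix(RR@R.T).as_rotvec()/n,4);ms=np.zeros(6);me=0;zs=[]
        for k in range(n):
            x=x+d;R=Ro.from_rotvec(w).as_matrix()@R;q2,e=ik(x,R,p,q);ms=np.maximum(ms,abs(q2-q));q=q2;me=max(me,e);zs.append(x[2])
        print(n,"rows",d.tolist(),w.tolist(),"ang%.1f"%np.degrees(np.linalg.norm(w)),"maxstep",ms.round(1).tolist(),"err%.2f"%me,"q",q.round().tolist(),"x",x.round(3).tolist())
    return x,R,q
E
python3 - <<'E'
from plan import *
b=np.radians(-30)
x,R=tcp(G0,Rg_cradle(),b,1)
go([(x+[-.0,-.0,.12],R,9),(x,R,8)])
# mixer impeller, side obstacles
sc=bot.get_calibration("scene");print("impeller",plane(sc,(371,211),.108).round(3))
E
```

```text
9 rows [-0.0038, 0.0249, -0.0121] [-0.0975, 0.1032, 0.1264] ang10.9 maxstep [6.7, 4.8, 5.1, 28.4, 7.8, 24.5] err0.00 q [29.0, 40.0, 86.0, -22.0, 76.0, 53.0] x [0.453, 0.256, 0.139]
8 rows [-0.0001, -0.0, -0.015] [-0.0, 0.0, 0.0001] ang0.0 maxstep [0.0, 1.4, 0.5, 0.3, 1.5, 0.6] err0.00 q [30.0, 50.0, 89.0, -24.0, 65.0, 58.0] x [0.452, 0.256, 0.019]
impeller [ 0.632 -0.15   0.108]
```

Emit:
play_rows(targets=[[0, -0.0019, 0.0125, -0.006, -0.0488, 0.0516, 0.0632], [0, -0.0019, 0.0125, -0.006, -0.0488, 0.0516, 0.0632], [0, -0.0019, 0.0125, -0.006, -0.0488, 0.0516, 0.0632], [0, -0.0019, 0.0125, -0.006, -0.0488, 0.0516, 0.0632], [0, -0.0019, 0.0125, -0.006, -0.0488, 0.0516, 0.0632], [0, -0.0019, 0.0125, -0.006, -0.0488, 0.0516, 0.0632], [0, -0.0019, 0.0125, -0.006, -0.0488, 0.0516, 0.0632], [0, -0.0019, 0.0125, -0.006, -0.0488, 0.0516, 0.0632], [0, -0.0019, 0.0125, -0.006, -0.0488, 0.0516, 0.0632]])

```text
time_s: 5.3
position: [0.4708, 0.1444, 0.1944]
tcp_rot: [[0.757, 0.63, 0.172], [0.648, -0.758, -0.073], [0.084, 0.166, -0.982]]
force: [-0.3, -0.1, -0.3]
opening: 1.0
```

Emit:
play_rows(targets=[[0, -0.0019, 0.0125, -0.006, -0.0488, 0.0516, 0.0632], [0, -0.0019, 0.0125, -0.006, -0.0488, 0.0516, 0.0632], [0, -0.0019, 0.0125, -0.006, -0.0488, 0.0516, 0.0632], [0, -0.0019, 0.0125, -0.006, -0.0488, 0.0516, 0.0632], [0, -0.0019, 0.0125, -0.006, -0.0488, 0.0516, 0.0632], [0, -0.0019, 0.0125, -0.006, -0.0488, 0.0516, 0.0632], [0, -0.0019, 0.0125, -0.006, -0.0488, 0.0516, 0.0632], [0, -0.0019, 0.0125, -0.006, -0.0488, 0.0516, 0.0632], [0, -0.0019, 0.0125, -0.006, -0.0488, 0.0516, 0.0632], [0, 0, 0, 0, 0, 0, 0]])

```text
time_s: 6.55
position: [0.4534, 0.2579, 0.1391]
tcp_rot: [[0.204, 0.972, -0.115], [0.841, -0.235, -0.488], [-0.501, 0.003, -0.865]]
force: [0.4, -0.1, 0.8]
opening: 1.003
```

Run:
```python
from plan import *
log()
im,c=shot("wrist","pics/w4.png")
ends=[G0+(k/1000)*Rg_cradle()[:,0] for k in(72,40,-40,-54)]
for e in ends: print(proj(c,e).round(1))
x,R=tcp(G0,Rg_cradle(),np.radians(-30),1)
go([(x+[-.0,-.0,.10],R,2),(x,R,8)])
```

```text
t 6.55 p [0.4534 0.2579 0.1391] j [ 29.7  39.8  86.2 -22.1  76.6  52.9] F [ 0.4 -0.1  0.8] M [ 0.21 -0.02 -0.01] op 1.003
[313.2  18.7]
[313.2  74.7]
[313.4 173.5]
[313.4 186.7]
2 rows [-0.0003, -0.0006, -0.0101] [0.0009, 0.0011, 0.0004] ang0.1 maxstep [0.1, 0.8, 0.4, 0.1, 1.1, 0.3] err0.00 q [30.0, 41.0, 87.0, -22.0, 74.0, 54.0] x [0.453, 0.256, 0.119]
8 rows [0.0, -0.0, -0.0125] [-0.0, 0.0, -0.0] ang0.0 maxstep [0.0, 1.1, 0.3, 0.2, 1.2, 0.5] err0.00 q [30.0, 50.0, 89.0, -24.0, 65.0, 58.0] x [0.453, 0.256, 0.019]
```

View pics/w4.png

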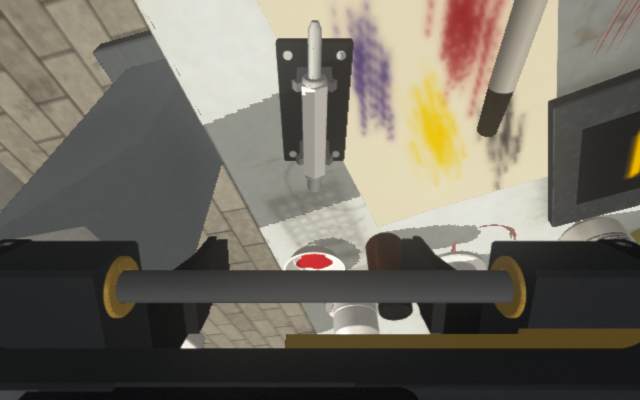

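The view matches the prediction: GO tip observed at (315,21) against (313,19), and the thick end at about (314,191) against (313,187). I'll shift by 1–2 mm, descend and grip.

Emit:
play_rows(targets=[[0, 0, -0.0004, -0.015, 0, 0, 0], [0, 0, -0.0004, -0.015, 0, 0, 0], [0, 0, -0.0004, -0.015, 0, 0, 0], [0, 0, -0.0004, -0.015, 0, 0, 0], [0, 0, -0.0004, -0.015, 0, 0, 0], [0, 0, -0.0004, -0.015, 0, 0, 0], [0, 0, -0.0004, -0.015, 0, 0, 0], [0, 0, -0.0004, -0.015, 0, 0, 0], [0, 0, 0, 0, 0, 0, 0], [0.5, 0, 0, 0, 0, 0, 0]])

```text
time_s: 7.85
position: [0.4531, 0.2537, 0.02]
tcp_rot: [[0.205, 0.972, -0.117], [0.841, -0.236, -0.486], [-0.5, 0.001, -0.866]]
force: [0.4, 0.3, 0.4]
opening: 0.952
```

Emit:
play_rows(targets=[[1, 0, 0, 0, 0, 0, 0], [1, 0, 0, 0, 0, 0, 0], [1, 0, 0, 0, 0, 0, 0], [1, 0, 0, 0, 0, 0, 0], [1, 0, 0, 0, 0, 0, 0], [1, 0, 0, 0, 0, 0, 0], [1, 0, 0, 0, 0, 0, 0], [1, 0, 0, 0, 0, 0, 0]])

```text
time_s: 8.85
position: [0.4526, 0.2536, 0.0199]
tcp_rot: [[0.205, 0.972, -0.118], [0.841, -0.236, -0.487], [-0.501, -0.0, -0.866]]
force: [-1.2, 0.9, 0.2]
opening: 0.179
```

Emit:
play_rows(targets=[[1, 0, 0, 0.02, 0, 0, 0], [1, 0, 0, 0.02, 0, 0, 0], [1, 0, 0, 0.03, 0, 0, 0], [1, 0, 0, 0.03, 0, 0, 0], [1, 0, 0, 0.03, 0, 0, 0], [1, 0, 0, 0.03, 0, 0, 0], [1, 0, 0, 0.02, 0, 0, 0], [1, 0, 0, 0, 0, 0, 0]])

```text
time_s: 9.85
position: [0.454, 0.2542, 0.2028]
tcp_rot: [[0.207, 0.972, -0.113], [0.843, -0.236, -0.484], [-0.497, 0.005, -0.868]]
force: [-0.0, 0.1, -0.8]
opening: 0.176
```

```bash
cat >> plan.py <<'E'
HP=JET+[0,0,.054+.045]
E
python3 - <<'E'
from plan import *
log();im,c=shot("wrist","pics/w5.png")
b=np.radians(-30)
for ph in(30,45,60):
    print(ph);x,R=tcp(HP,Rg_up(np.radians(ph),0),b,1)
    go([(x,R,22)])
E
```

```text
t 9.85 p [0.454  0.2542 0.2028] j [ 29.3  34.8  84.2 -21.7  82.8  50. ] F [-0.   0.1 -0.8] M [ 0.32 -0.01  0.  ] op 0.176
30
22 rows [0.0057, -0.0111, -0.0013] [0.0584, -0.0436, -0.0287] ang4.5 maxstep [3.6, 3.0, 2.5, 13.1, 4.9, 13.5] err0.00 q [-37.0, 39.0, 127.0, 105.0, 55.0, -74.0] x [0.579, 0.01, 0.173]
45
22 rows [0.0056, -0.0109, -0.0013] [0.0629, -0.0352, -0.0194] ang4.3 maxstep [3.7, 2.7, 2.4, 8.8, 4.5, 9.8] err0.00 q [-39.0, 39.0, 119.0, 83.0, 60.0, -64.0] x [0.576, 0.014, 0.173]
60
22 rows [0.0054, -0.0108, -0.0013] [0.0664, -0.0265, -0.0101] ang4.1 maxstep [3.8, 2.5, 2.4, 6.7, 4.4, 8.0] err0.00 q [-39.0, 40.0, 110.0, 67.0, 68.0, -58.0] x [0.572, 0.016, 0.173]
```

Gripped (opening 0.179, or 15.6 mm, matches the handle). Swinging to above the wide cup with the NO-GO end down.

Emit:
play_rows(targets=[[1, 0.0056, -0.0109, -0.0013, 0.0629, -0.0352, -0.0194], [1, 0.0056, -0.0109, -0.0013, 0.0629, -0.0352, -0.0194], [1, 0.0056, -0.0109, -0.0013, 0.0629, -0.0352, -0.0194], [1, 0.0056, -0.0109, -0.0013, 0.0629, -0.0352, -0.0194], [1, 0.0056, -0.0109, -0.0013, 0.0629, -0.0352, -0.0194], [1, 0.0056, -0.0109, -0.0013, 0.0629, -0.0352, -0.0194], [1, 0.0056, -0.0109, -0.0013, 0.0629, -0.0352, -0.0194], [1, 0.0056, -0.0109, -0.0013, 0.0629, -0.0352, -0.0194], [1, 0.0056, -0.0109, -0.0013, 0.0629, -0.0352, -0.0194], [1, 0.0056, -0.0109, -0.0013, 0.0629, -0.0352, -0.0194], [1, 0.0056, -0.0109, -0.0013, 0.0629, -0.0352, -0.0194]])

```text
time_s: 11.28
position: [0.5137, 0.1333, 0.1849]
tcp_rot: [[0.448, 0.867, 0.221], [0.856, -0.486, 0.173], [0.257, 0.112, -0.96]]
force: [-0.3, -0.2, -0.0]
opening: 0.177
```

Emit:
play_rows(targets=[[1, 0.0056, -0.0109, -0.0013, 0.0629, -0.0352, -0.0194], [1, 0.0056, -0.0109, -0.0013, 0.0629, -0.0352, -0.0194], [1, 0.0056, -0.0109, -0.0013, 0.0629, -0.0352, -0.0194], [1, 0.0056, -0.0109, -0.0013, 0.0629, -0.0352, -0.0194], [1, 0.0056, -0.0109, -0.0013, 0.0629, -0.0352, -0.0194], [1, 0.0056, -0.0109, -0.0013, 0.0629, -0.0352, -0.0194], [1, 0.0056, -0.0109, -0.0013, 0.0629, -0.0352, -0.0194], [1, 0.0056, -0.0109, -0.0013, 0.0629, -0.0352, -0.0194], [1, 0.0056, -0.0109, -0.0013, 0.0629, -0.0352, -0.0194], [1, 0.0056, -0.0109, -0.0013, 0.0629, -0.0352, -0.0194], [1, 0.0056, -0.0109, -0.0013, 0.0629, -0.0352, -0.0194], [1, 0, 0, 0, 0, 0, 0]])

```text
time_s: 12.78
position: [0.5759, 0.0126, 0.1696]
tcp_rot: [[0.358, 0.707, 0.61], [0.354, -0.707, 0.612], [0.864, -0.003, -0.503]]
force: [-1.0, 0.3, -1.3]
opening: 0.178
```

Run:
```python
from plan import *
s=log();im,c=shot("side","pics/s6.png");im2,c2=shot("scene","pics/c6.png");im3,c3=shot("wrist","pics/w6.png")
x,R=tcp(HP,Rg_up(np.radians(45),0),np.radians(-30),1)
print("rot err",Ro.from_matrix(R@s["tcp_rot"].T).as_rotvec(degrees=True),"pos err",x-s["position"])
ctr=s["position"]-.019*s["tcp_rot"][:,2];gax=s["tcp_rot"]@Rt(np.radians(-30.1),1).T[:,0];print("ctr",ctr,"axis",gax)
for n,k in(("side",c),("scene",c2)):
    print(n,"tip",proj(k,ctr-.054*gax),"top",proj(k,ctr+.072*gax),"jet",proj(k,JET))
f=lambda i,x,y,w,h,k:cv2.resize(i[y:y+h,x:x+w],None,fx=k,fy=k,interpolation=cv2.INTER_CUBIC)
a=proj(c,JET).astype(int);b=proj(c2,JET).astype(int)
print(a-[25,65],b-[25,65])
cv2.imwrite("pics/z6.png",np.hstack([f(im,a[0]-25,a[1]-65,50,75,8),f(im2,b[0]-25,b[1]-65,50,75,8)]))
```

```text
t 12.78 p [0.5759 0.0126 0.1696] j [-39.2  39.3 118.9  82.9  60.1 -64.5] F [-1.   0.3 -1.3] M [-0.51  0.51 -0.01] op 0.178
rot err [ 0.003554   -0.26741729 -0.01271312] pos err [-0.00029324  0.00087121  0.0038775 ]
ctr [0.56434029 0.00092681 0.17917742] axis [ 0.00343344 -0.00117186  0.99999342]
side tip [314.68542539 178.74165646] top [313.0347185  129.90386867] jet [315.19750012 193.96750512]
scene tip [322.15157824 193.07548157] top [322.49349418 165.74687226] jet [321.88738559 200.93677853]
[290 128] [296 135]
```

View pics/z6.png

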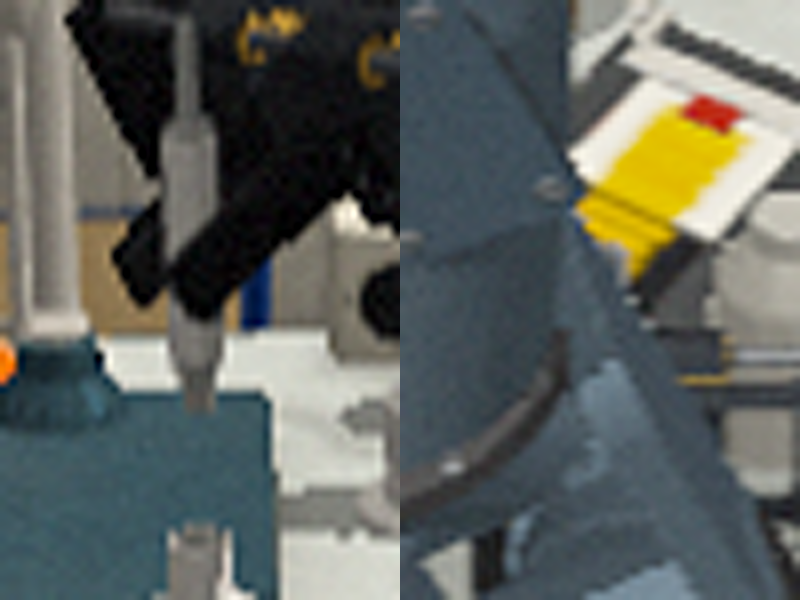

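In the side view the gauge hangs upright: NO-GO tip at about (315,179), jet mouth at about (315,193), and both match the predicted pixels within 0.7 px. The arm blocks the scene camera. Descending with force checks.

Emit:
play_rows(targets=[[1, 0, 0.0003, -0.008, 0, -0.0016, 0], [1, 0, 0.0003, -0.008, 0, -0.0015, 0], [1, -0.0003, 0.0003, -0.008, 0, -0.0015, 0], [1, 0, 0, -0.008, 0, 0, 0], [1, 0, 0, -0.003, 0, 0, 0], [1, 0, 0, 0, 0, 0, 0]])

```text
time_s: 13.68
position: [0.5758, 0.0147, 0.136]
tcp_rot: [[0.35, 0.709, 0.612], [0.355, -0.705, 0.614], [0.867, 0.002, -0.499]]
force: [0.4, 1.3, -0.5]
opening: 0.181
```

Emit:
play_rows(targets=[[1, 0, 0, -0.001, 0, 0, 0], [1, 0, 0, -0.001, 0, 0, 0], [1, 0, 0, -0.001, 0, 0, 0]])

```text
time_s: 14.05
position: [0.5759, 0.0147, 0.1334]
tcp_rot: [[0.35, 0.709, 0.613], [0.355, -0.705, 0.613], [0.867, 0.003, -0.499]]
force: [0.7, 0.0, -0.9]
opening: 0.182
```

Emit:
play_rows(targets=[[1, 0, 0, -0.001, 0, 0, 0], [1, 0, 0, -0.001, 0, 0, 0]])

```text
time_s: 14.3
position: [0.5759, 0.0147, 0.1313]
tcp_rot: [[0.35, 0.709, 0.613], [0.355, -0.705, 0.613], [0.867, 0.003, -0.499]]
force: [-0.1, -0.2, -0.7]
opening: 0.184
```

Emit:
play_rows(targets=[[1, -0.0002, -0.0012, 0, 0, 0, 0], [1, 0, 0, -0.001, 0, 0, 0], [1, 0, 0, -0.001, 0, 0, 0]])

```text
time_s: 14.68
position: [0.5757, 0.0134, 0.1293]
tcp_rot: [[0.35, 0.709, 0.613], [0.355, -0.705, 0.613], [0.867, 0.003, -0.499]]
force: [-0.1, -0.8, -1.2]
opening: 0.18
```

Emit:
play_rows(targets=[[1, 0, 0, -0.0007, 0, 0, 0], [1, 0, 0, -0.0007, 0, 0, 0]])

```text
time_s: 14.92
position: [0.5756, 0.0135, 0.1279]
tcp_rot: [[0.35, 0.709, 0.612], [0.355, -0.705, 0.613], [0.867, 0.003, -0.499]]
force: [-0.5, 0.1, -1.0]
opening: 0.178
```

Emit:
play_rows(targets=[[1, 0, 0, -0.0007, 0, 0, 0], [1, 0, 0, -0.0007, 0, 0, 0]])

```text
time_s: 15.18
position: [0.5759, 0.0138, 0.1277]
tcp_rot: [[0.348, 0.709, 0.614], [0.353, -0.705, 0.614], [0.868, 0.003, -0.496]]
force: [-1.4, -1.1, 6.2]
opening: 0.179
```

Emit:
play_rows(targets=[[1, 0, 0, -0.0005, 0, 0, 0], [1, 0, 0, -0.0005, 0, 0, 0]])

```text
time_s: 15.42
position: [0.5761, 0.0139, 0.1275]
tcp_rot: [[0.346, 0.709, 0.615], [0.352, -0.706, 0.615], [0.869, 0.004, -0.494]]
force: [-3.3, -1.5, 8.9]
opening: 0.178
```

Contact: 8.9 N upward, and the tip stopped at z ≈ 0.083. Checking with the side camera.

Run:
```python
from plan import *
s=log();im,c=shot("side","pics/s7.png")
im2,c2=shot("scene","pics/c7.png");im3,c3=shot("wrist","pics/w7.png")
f=lambda i,x,y,w,h,k:cv2.resize(i[y:y+h,x:x+w],None,fx=k,fy=k,interpolation=cv2.INTER_CUBIC)
cv2.imwrite("pics/z7.png",np.hstack([f(im,290,140,50,75,8),cv2.copyMakeBorder(im3[:300,120:520],0,300,0,0,0)]))
ctr=s["position"]-.019*s["tcp_rot"][:,2];print(ctr)
```

```text
t 15.43 p [0.5761 0.0139 0.1275] j [-39.2  45.5 119.5  87.1  60.  -72.9] F [-3.3 -1.5  8.9] M [ 0.28 -0.18  0.04] op 0.178
[0.56443287 0.00218884 0.13691766]
```

View pics/z7.png

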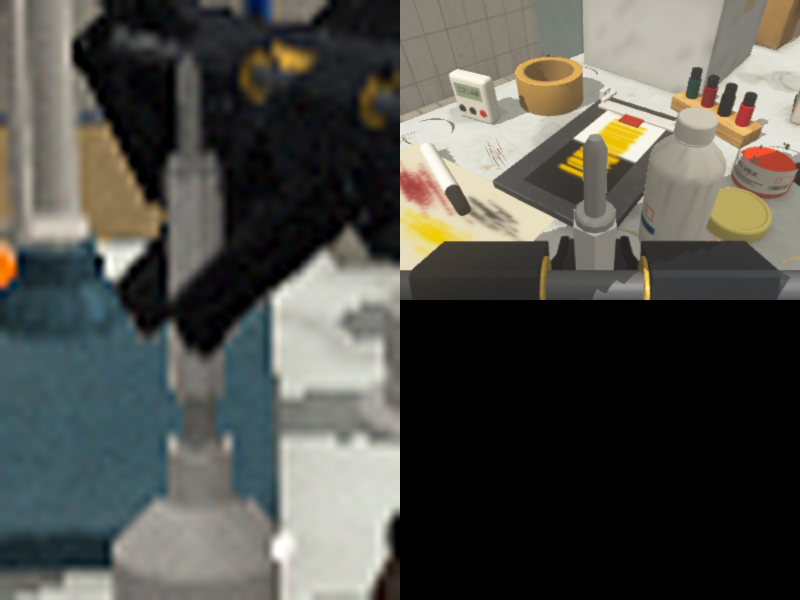

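The side crop shows the whole NO-GO pin standing above the boss, centred on it (pin at u=200, boss at u=200), so it bears on the mouth and has not gone in. I'll hold briefly, lift and take it back to the cradle.

Emit:
play_rows(targets=[[1, 0, 0, 0, 0, 0, 0], [1, 0, 0, 0, 0, 0, 0], [1, 0, 0, 0, 0, 0, 0], [1, 0, 0, 0, 0, 0, 0], [1, 0, 0, 0.005, 0, 0, 0], [1, 0, 0, 0.01, 0, 0, 0], [1, 0, 0, 0.01, 0, 0, 0], [1, 0, 0, 0.01, 0, 0, 0], [1, 0, 0, 0.01, 0, 0, 0], [1, 0, 0, 0, 0, 0, 0]])

```text
time_s: 16.82
position: [0.5758, 0.0134, 0.1715]
tcp_rot: [[0.349, 0.709, 0.613], [0.356, -0.705, 0.613], [0.867, 0.005, -0.498]]
force: [0.1, -0.5, -0.5]
opening: 0.176
```

Run:
```python
from plan import *
log()
Rc=np.array([[.205,.972,-.118],[.841,-.236,-.487],[-.501,-.0,-.866]]);Rc=Ro.from_matrix(Rc).as_matrix();xc=np.array([.4526,.2536,.0199])
go([(xc+[0,0,.12],Rc,22),(xc,Rc,10)])
```

```text
t 16.82 p [0.5758 0.0134 0.1715] j [-39.2  39.2 119.   83.2  60.3 -65.2] F [ 0.1 -0.5 -0.5] M [-0.55  0.51 -0.02] op 0.176
22 rows [-0.0056, 0.0109, -0.0014] [-0.0629, 0.0355, 0.0192] ang4.3 maxstep [3.7, 2.4, 2.5, 9.5, 4.5, 10.4] err0.00 q [29.0, 39.0, 87.0, -22.0, 76.0, 53.0] x [0.453, 0.253, 0.141]
10 rows [0.0, 0.0, -0.0121] [-0.0001, -0.0001, 0.0001] ang0.0 maxstep [0.0, 1.1, 0.4, 0.2, 1.2, 0.5] err0.00 q [29.0, 50.0, 89.0, -24.0, 65.0, 58.0] x [0.453, 0.253, 0.02]
```

Emit:
play_rows(targets=[[1, -0.0056, 0.0109, -0.0014, -0.0629, 0.0355, 0.0192], [1, -0.0056, 0.0109, -0.0014, -0.0629, 0.0355, 0.0192], [1, -0.0056, 0.0109, -0.0014, -0.0629, 0.0355, 0.0192], [1, -0.0056, 0.0109, -0.0014, -0.0629, 0.0355, 0.0192], [1, -0.0056, 0.0109, -0.0014, -0.0629, 0.0355, 0.0192], [1, -0.0056, 0.0109, -0.0014, -0.0629, 0.0355, 0.0192], [1, -0.0056, 0.0109, -0.0014, -0.0629, 0.0355, 0.0192], [1, -0.0056, 0.0109, -0.0014, -0.0629, 0.0355, 0.0192], [1, -0.0056, 0.0109, -0.0014, -0.0629, 0.0355, 0.0192], [1, -0.0056, 0.0109, -0.0014, -0.0629, 0.0355, 0.0192], [1, -0.0056, 0.0109, -0.0014, -0.0629, 0.0355, 0.0192]])

```text
time_s: 18.2
position: [0.5131, 0.1338, 0.1548]
tcp_rot: [[0.447, 0.867, 0.22], [0.858, -0.485, 0.17], [0.254, 0.113, -0.961]]
force: [-0.8, 0.3, -0.9]
opening: 0.177
```

Emit:
play_rows(targets=[[1, -0.0056, 0.0109, -0.0014, -0.0629, 0.0355, 0.0192], [1, -0.0056, 0.0109, -0.0014, -0.0629, 0.0355, 0.0192], [1, -0.0056, 0.0109, -0.0014, -0.0629, 0.0355, 0.0192], [1, -0.0056, 0.0109, -0.0014, -0.0629, 0.0355, 0.0192], [1, -0.0056, 0.0109, -0.0014, -0.0629, 0.0355, 0.0192], [1, -0.0056, 0.0109, -0.0014, -0.0629, 0.0355, 0.0192], [1, -0.0056, 0.0109, -0.0014, -0.0629, 0.0355, 0.0192], [1, -0.0056, 0.0109, -0.0014, -0.0629, 0.0355, 0.0192], [1, -0.0056, 0.0109, -0.0014, -0.0629, 0.0355, 0.0192], [1, -0.0056, 0.0109, -0.0014, -0.0629, 0.0355, 0.0192], [1, -0.0056, 0.0109, -0.0014, -0.0629, 0.0355, 0.0192], [1, 0, 0, 0, 0, 0, 0]])

```text
time_s: 19.7
position: [0.4517, 0.2543, 0.1384]
tcp_rot: [[0.204, 0.972, -0.121], [0.841, -0.237, -0.487], [-0.501, -0.002, -0.865]]
force: [-0.1, -0.5, -1.2]
opening: 0.178
```

Run:
```python
from plan import *
log()
Rc=np.array([[.205,.972,-.118],[.841,-.236,-.487],[-.501,-.0,-.866]]);Rc=Ro.from_matrix(Rc).as_matrix();xc=np.array([.4526,.2536,.0199])
go([(xc+[0,0,.01],Rc,10)])
```

```text
t 19.7 p [0.4517 0.2543 0.1384] j [ 29.4  39.7  86.6 -22.   76.4  52.7] F [-0.1 -0.5 -1.2] M [ 0.24 -0.05 -0.01] op 0.178
10 rows [0.0001, -0.0001, -0.0108] [-0.0, -0.0003, 0.0001] ang0.0 maxstep [0.0, 1.0, 0.3, 0.2, 1.1, 0.5] err0.00 q [29.0, 49.0, 89.0, -24.0, 66.0, 57.0] x [0.453, 0.253, 0.03]
```

Emit:
play_rows(targets=[[1, 0.0001, -0.0001, -0.0108, 0, 0, 0], [1, 0.0001, -0.0001, -0.0108, 0, 0, 0], [1, 0.0001, -0.0001, -0.0108, 0, 0, 0], [1, 0.0001, -0.0001, -0.0108, 0, 0, 0], [1, 0.0001, -0.0001, -0.0108, 0, 0, 0], [1, 0.0001, -0.0001, -0.0108, 0, 0, 0], [1, 0.0001, -0.0001, -0.0108, 0, 0, 0], [1, 0.0001, -0.0001, -0.0108, 0, 0, 0], [1, 0.0001, 0, -0.0108, 0, 0, 0], [1, 0, 0, -0.0108, 0, 0, 0]])

```text
time_s: 20.95
position: [0.4534, 0.2525, 0.031]
tcp_rot: [[0.206, 0.971, -0.12], [0.841, -0.239, -0.486], [-0.501, -0.001, -0.866]]
force: [0.2, -0.2, -0.8]
opening: 0.174
```

Emit:
play_rows(targets=[[1, 0, 0, -0.003, 0, 0, 0], [1, 0, 0, -0.003, 0, 0, 0], [1, 0, 0, -0.003, 0, 0, 0], [1, 0, 0, 0, 0, 0, 0]])

```text
time_s: 21.45
position: [0.4533, 0.2525, 0.0228]
tcp_rot: [[0.206, 0.971, -0.12], [0.841, -0.239, -0.486], [-0.501, -0.001, -0.866]]
force: [-0.4, 0.5, -0.4]
opening: 0.179
```

Emit:
play_rows(targets=[[1, -0.0007, 0.0005, -0.0015, 0, 0, 0], [1, 0, 0, -0.001, 0, 0, 0], [1, 0, 0, -0.0005, 0, 0, 0], [1, 0, 0, 0, 0, 0, 0]])

```text
time_s: 21.95
position: [0.4526, 0.253, 0.02]
tcp_rot: [[0.206, 0.971, -0.12], [0.841, -0.239, -0.486], [-0.501, -0.001, -0.866]]
force: [-0.3, 0.5, 1.4]
opening: 0.178
```

Emit:
play_rows(targets=[[0.7, 0, 0, 0, 0, 0, 0], [0.3, 0, 0, 0, 0, 0, 0], [0, 0, 0, 0, 0, 0, 0], [0, 0, 0, 0, 0, 0, 0], [0, 0, 0, 0, 0, 0, 0], [0, 0, 0, 0, 0, 0, 0], [0, 0, 0, 0, 0, 0, 0], [0, 0, 0, 0, 0, 0, 0]])

```text
time_s: 22.95
position: [0.4526, 0.253, 0.0197]
tcp_rot: [[0.206, 0.971, -0.12], [0.841, -0.239, -0.486], [-0.501, -0.001, -0.866]]
force: [-0.3, 0.1, 0.4]
opening: 0.964
```

Run:
```python
from plan import *
s=log()
b=np.radians(30)
G=np.array([.4555,.2645,.036])
x,R=tcp(G,Rg_cradle(),b,1)
up=s["position"]+[0,0,.12]
go([(up,s["tcp_rot"],5),(x+[0,0,.10],R,16),(x,R,9)])
```

```text
t 22.95 p [0.4526 0.253  0.0197] j [ 29.3  49.9  88.7 -23.8  65.   57.7] F [-0.3  0.1  0.4] M [ 0.19 -0.04 -0.  ] op 0.964
5 rows [0.0, 0.0, 0.024] [0.0, 0.0, 0.0] ang0.0 maxstep [0.0, 2.2, 0.7, 0.4, 2.4, 1.0] err0.00 q [29.0, 40.0, 87.0, -22.0, 76.0, 53.0] x [0.453, 0.253, 0.14]
16 rows [0.0003, 0.0013, -0.0013] [0.0636, -0.0156, 0.0002] ang3.8 maxstep [2.1, 1.5, 1.9, 8.0, 3.6, 9.3] err0.00 q [2.0, 32.0, 115.0, 53.0, 37.0, -29.0] x [0.457, 0.274, 0.119]
9 rows [0.0, -0.0, -0.011] [0.0, 0.0001, 0.0] ang0.0 maxstep [0.0, 1.5, 0.4, 2.5, 1.0, 2.9] err0.00 q [2.0, 45.0, 117.0, 74.0, 30.0, -54.0] x [0.457, 0.274, 0.02]
```

Emit:
play_rows(targets=[[0, 0, 0, 0.024, 0, 0, 0], [0, 0, 0, 0.024, 0, 0, 0], [0, 0, 0, 0.024, 0, 0, 0], [0, 0, 0, 0.024, 0, 0, 0], [0, 0, 0, 0.024, 0, 0, 0], [0, 0.0003, 0.0013, -0.0013, 0.0636, -0.0156, 0.0002], [0, 0.0003, 0.0013, -0.0013, 0.0636, -0.0156, 0.0002], [0, 0.0003, 0.0013, -0.0013, 0.0636, -0.0156, 0.0002], [0, 0.0003, 0.0013, -0.0013, 0.0636, -0.0156, 0.0002], [0, 0.0003, 0.0013, -0.0013, 0.0636, -0.0156, 0.0002], [0, 0.0003, 0.0013, -0.0013, 0.0636, -0.0156, 0.0002], [0, 0.0003, 0.0013, -0.0013, 0.0636, -0.0156, 0.0002]])

```text
time_s: 24.45
position: [0.4547, 0.2621, 0.1308]
tcp_rot: [[0.237, 0.971, -0.015], [0.97, -0.237, -0.062], [-0.064, -0.0, -0.998]]
force: [0.3, 0.0, -0.1]
opening: 1.001
```

Emit:
play_rows(targets=[[0, 0.0003, 0.0013, -0.0013, 0.0636, -0.0156, 0.0002], [0, 0.0003, 0.0013, -0.0013, 0.0636, -0.0156, 0.0002], [0, 0.0003, 0.0013, -0.0013, 0.0636, -0.0156, 0.0002], [0, 0.0003, 0.0013, -0.0013, 0.0636, -0.0156, 0.0002], [0, 0.0003, 0.0013, -0.0013, 0.0636, -0.0156, 0.0002], [0, 0.0003, 0.0013, -0.0013, 0.0636, -0.0156, 0.0002], [0, 0.0003, 0.0013, -0.0013, 0.0636, -0.0156, 0.0002], [0, 0.0003, 0.0013, -0.0013, 0.0636, -0.0156, 0.0002], [0, 0.0003, 0.0013, -0.0013, 0.0636, -0.0156, 0.0002], [0, 0, 0, 0, 0, 0, 0]])

```text
time_s: 25.7
position: [0.4571, 0.273, 0.1184]
tcp_rot: [[0.206, 0.971, 0.117], [0.842, -0.237, 0.485], [0.499, -0.001, -0.867]]
force: [-0.3, 0.2, 0.3]
opening: 0.997
```

Run:
```python
from plan import *
s=log();im,c=shot("wrist","pics/w8.png");im2,c2=shot("side","pics/s8.png")
b=np.radians(30);G=np.array([.4552,.2633,.036])
x,R=tcp(G,Rg_cradle(),b,1)
st=go([(x,R,10)])
# in the steep view: silver gauge against black foot; predicted points
print([proj(c,G+k*Rg_cradle()[:,0]).round(1).tolist() for k in(.072,.04,-.04,-.054)])
# later legs
q0=(st[0]+[0,0,.16],st[1],ik(st[0]+[0,0,.16],st[1],p,st[2])[0]);print("lift q",q0[2].round())
for ph in(30,45,60,90):
    print(ph);xx,RR=tcp(JET+[0,0,.072+.04],Rg_up(np.radians(ph),1),b,1);go([(xx,RR,36)],q0)
```

```text
t 25.7 p [0.4571 0.273  0.1184] j [  1.9  31.7 115.5  53.4  36.8 -29.3] F [-0.3  0.2  0.3] M [-0.4   0.12  0.01] op 0.997
10 rows [-0.0, -0.0001, -0.0099] [0.0001, 0.0, 0.0] ang0.0 maxstep [0.0, 1.3, 0.3, 2.3, 0.9, 2.6] err0.00 q [2.0, 45.0, 117.0, 74.0, 30.0, -54.0] x [0.458, 0.273, 0.02]
[[314.6, 188.0], [314.6, 228.3], [314.9, 341.1], [315.0, 362.8]]
lift q [  2.  24. 113.  45.  43. -18.]
30
36 rows [0.0034, -0.0073, 0.0002] [-0.0316, -0.0422, 0.0484] ang4.1 maxstep [1.4, 0.5, 1.1, 8.0, 1.8, 12.8] err96.34 q [-19.0, 22.0, 111.0, 45.0, 28.0, -164.0] x [0.58, 0.01, 0.187]
45
36 rows [0.0033, -0.0072, 0.0002] [-0.027, -0.0481, 0.0531] ang4.4 maxstep [1.6, 0.6, 1.5, 4.5, 1.4, 9.8] err108.49 q [-20.0, 23.0, 105.0, 37.0, 40.0, -164.0] x [0.576, 0.013, 0.187]
60
36 rows [0.0032, -0.0071, 0.0002] [-0.0216, -0.0539, 0.0574] ang4.7 maxstep [1.7, 0.7, 1.8, 4.1, 1.6, 8.7] err117.76 q [-20.0, 26.0, 99.0, 31.0, 53.0, -164.0] x [0.573, 0.017, 0.187]
90
36 rows [0.003, -0.0071, 0.0002] [0.007, 0.0582, -0.0582] ang4.7 maxstep [1.0, 0.7, 1.1, 1.8, 2.1, 5.3] err0.00 q [-34.0, 44.0, 91.0, 46.0, 90.0, 126.0] x [0.566, 0.017, 0.187]
```

Emit:
play_rows(targets=[[0, 0, 0, -0.0099, 0, 0, 0], [0, 0, 0, -0.0099, 0, 0, 0], [0, 0, 0, -0.0099, 0, 0, 0], [0, 0, 0, -0.0099, 0, 0, 0], [0, 0, 0, -0.0099, 0, 0, 0], [0, 0, 0, -0.0099, 0, 0, 0], [0, 0, 0, -0.0099, 0, 0, 0], [0, 0, 0, -0.0099, 0, 0, 0], [0, 0, 0, -0.0099, 0, 0, 0], [0, 0, 0, -0.0099, 0, 0, 0], [0, 0, 0, 0, 0, 0, 0]])

```text
time_s: 27.18
position: [0.4576, 0.2743, 0.0198]
tcp_rot: [[0.203, 0.972, 0.118], [0.842, -0.234, 0.485], [0.5, 0.001, -0.866]]
force: [-0.1, 0.0, 0.1]
opening: 1.002
```

Emit:
play_rows(targets=[[0.5, 0, 0, 0, 0, 0, 0], [1, 0, 0, 0, 0, 0, 0], [1, 0, 0, 0, 0, 0, 0], [1, 0, 0, 0, 0, 0, 0], [1, 0, 0, 0, 0, 0, 0], [1, 0, 0, 0, 0, 0, 0], [1, 0, 0, 0, 0, 0, 0], [1, 0, 0, 0, 0, 0, 0], [1, 0, 0, 0, 0, 0, 0]])

```text
time_s: 28.3
position: [0.4574, 0.2738, 0.0199]
tcp_rot: [[0.204, 0.972, 0.118], [0.842, -0.235, 0.485], [0.5, 0.001, -0.866]]
force: [-0.0, 0.0, -0.5]
opening: 0.179
```

Emit:
play_rows(targets=[[1, 0, 0, 0.01, 0, 0, 0], [1, 0, 0, 0.02, 0, 0, 0], [1, 0, 0, 0.02, 0, 0, 0], [1, 0, 0, 0.02, 0, 0, 0], [1, 0, 0, 0.02, 0, 0, 0], [1, 0, 0, 0.02, 0, 0, 0], [1, 0, 0, 0.02, 0, 0, 0], [1, 0, 0, 0.02, 0, 0, 0], [1, 0, 0, 0.01, 0, 0, 0], [1, 0, 0, 0, 0, 0, 0]])

```text
time_s: 29.55
position: [0.4575, 0.2738, 0.1803]
tcp_rot: [[0.203, 0.972, 0.119], [0.842, -0.235, 0.486], [0.5, 0.002, -0.866]]
force: [0.1, 0.0, 0.3]
opening: 0.181
```

Run:
```python
from plan import *
s=log();print(s["tcp_rot"].round(3).tolist());b=np.radians(30)
M=np.array([.50,.15,.205])
for pm in(75,90):
  for ph in (45,60):
    print(pm,ph);x1,R1=tcp(M,Rg_up(np.radians(pm),1),b,1);x2,R2=tcp(JET+[0,0,.072+.03],Rg_up(np.radians(ph),1),b,1)
    go([(x1,R1,24),(x2,R2,12)])
```

```text
t 29.55 p [0.4575 0.2738 0.1803] j [  2.   24.4 112.8  44.5  43.3 -17.8] F [0.1 0.  0.3] M [-0.46  0.15 -0.01] op 0.181
[[0.203, 0.972, 0.119], [0.842, -0.235, 0.486], [0.5, 0.002, -0.866]]
75 45
24 rows [0.0019, -0.0045, 0.0006] [-0.0228, -0.0891, 0.092] ang7.5 maxstep [2.4, 1.0, 2.5, 6.4, 2.4, 13.3] err121.96 q [-3.0, 21.0, 105.0, 30.0, 49.0, -164.0] x [0.503, 0.166, 0.195]
12 rows [0.006, -0.0127, -0.0015] [-0.0, -0.0001, -0.0436] ang2.5 maxstep [1.5, 0.4, 0.3, 0.7, 0.9, 0.0] err121.45 q [-19.0, 24.0, 106.0, 37.0, 39.0, -164.0] x [0.575, 0.013, 0.177]
75 60
24 rows [0.0019, -0.0045, 0.0006] [-0.0228, -0.0891, 0.092] ang7.5 maxstep [2.4, 1.0, 2.5, 6.4, 2.4, 13.3] err121.96 q [-3.0, 21.0, 105.0, 30.0, 49.0, -164.0] x [0.503, 0.166, 0.195]
12 rows [0.0058, -0.0125, -0.0015] [0.0, -0.0001, -0.0218] ang1.2 maxstep [1.4, 0.6, 0.7, 0.2, 0.3, 0.0] err122.47 q [-19.0, 26.0, 99.0, 31.0, 52.0, -164.0] x [0.573, 0.016, 0.177]
90 45
24 rows [0.0018, -0.0045, 0.0006] [0.0105, 0.0873, -0.0874] ang7.1 maxstep [1.2, 0.9, 1.5, 2.3, 2.8, 8.5] err0.00 q [-24.0, 39.0, 106.0, 54.0, 78.0, 123.0] x [0.501, 0.166, 0.195]
12 rows [0.0062, -0.0127, -0.0015] [0.0001, -0.0, -0.0654] ang3.7 maxstep [1.8, 0.1, 1.2, 3.3, 1.5, 0.8] err0.00 q [-39.0, 38.0, 119.0, 83.0, 60.0, 116.0] x [0.575, 0.013, 0.177]
90 60
24 rows [0.0018, -0.0045, 0.0006] [0.0105, 0.0873, -0.0874] ang7.1 maxstep [1.2, 0.9, 1.5, 2.3, 2.8, 8.5] err0.00 q [-24.0, 39.0, 106.0, 54.0, 78.0, 123.0] x [0.501, 0.166, 0.195]
12 rows [0.006, -0.0125, -0.0015] [0.0001, -0.0, -0.0436] ang2.5 maxstep [1.6, 0.2, 0.4, 1.3, 0.8, 0.1] err0.00 q [-39.0, 40.0, 110.0, 67.0, 69.0, 122.0] x [0.573, 0.016, 0.177]
```

Emit:
play_rows(targets=[[1, 0.0018, -0.0045, 0.0006, 0.0105, 0.0873, -0.0874], [1, 0.0018, -0.0045, 0.0006, 0.0105, 0.0873, -0.0874], [1, 0.0018, -0.0045, 0.0006, 0.0105, 0.0873, -0.0874], [1, 0.0018, -0.0045, 0.0006, 0.0105, 0.0873, -0.0874], [1, 0.0018, -0.0045, 0.0006, 0.0105, 0.0873, -0.0874], [1, 0.0018, -0.0045, 0.0006, 0.0105, 0.0873, -0.0874], [1, 0.0018, -0.0045, 0.0006, 0.0105, 0.0873, -0.0874], [1, 0.0018, -0.0045, 0.0006, 0.0105, 0.0873, -0.0874], [1, 0.0018, -0.0045, 0.0006, 0.0105, 0.0873, -0.0874], [1, 0.0018, -0.0045, 0.0006, 0.0105, 0.0873, -0.0874], [1, 0.0018, -0.0045, 0.0006, 0.0105, 0.0873, -0.0874], [1, 0.0018, -0.0045, 0.0006, 0.0105, 0.0873, -0.0874]])

```text
time_s: 31.05
position: [0.4788, 0.2197, 0.1861]
tcp_rot: [[0.978, -0.096, -0.184], [0.048, -0.756, 0.653], [-0.201, -0.648, -0.735]]
force: [-0.0, -0.1, -1.2]
opening: 0.175
```

Emit:
play_rows(targets=[[1, 0.0018, -0.0045, 0.0006, 0.0105, 0.0873, -0.0874], [1, 0.0018, -0.0045, 0.0006, 0.0105, 0.0873, -0.0874], [1, 0.0018, -0.0045, 0.0006, 0.0105, 0.0873, -0.0874], [1, 0.0018, -0.0045, 0.0006, 0.0105, 0.0873, -0.0874], [1, 0.0018, -0.0045, 0.0006, 0.0105, 0.0873, -0.0874], [1, 0.0018, -0.0045, 0.0006, 0.0105, 0.0873, -0.0874], [1, 0.0018, -0.0045, 0.0006, 0.0105, 0.0873, -0.0874], [1, 0.0018, -0.0045, 0.0006, 0.0105, 0.0873, -0.0874], [1, 0.0018, -0.0045, 0.0006, 0.0105, 0.0873, -0.0874], [1, 0.0018, -0.0045, 0.0006, 0.0105, 0.0873, -0.0874], [1, 0.0018, -0.0045, 0.0006, 0.0105, 0.0873, -0.0874], [1, 0.0018, -0.0045, 0.0006, 0.0105, 0.0873, -0.0874]])

```text
time_s: 32.55
position: [0.5006, 0.1656, 0.1932]
tcp_rot: [[-0.007, -1.0, 0.002], [-0.5, 0.005, 0.866], [-0.866, 0.005, -0.5]]
force: [-0.2, -0.2, 0.3]
opening: 0.179
```

Emit:
play_rows(targets=[[1, 0.0062, -0.0127, -0.0005, 0, 0, -0.0654], [1, 0.0062, -0.0127, -0.0005, 0, 0, -0.0654], [1, 0.0062, -0.0127, -0.0005, 0, 0, -0.0654], [1, 0.0062, -0.0127, -0.0005, 0, 0, -0.0654], [1, 0.0062, -0.0127, -0.0005, 0, 0, -0.0654], [1, 0.0062, -0.0127, -0.0005, 0, 0, -0.0654], [1, 0.0062, -0.0127, -0.0005, 0, 0, -0.0654], [1, 0.0062, -0.0127, -0.0005, 0, 0, -0.0654], [1, 0.0062, -0.0127, -0.0005, 0, 0, -0.0654], [1, 0.0062, -0.0127, -0.0005, 0, 0, -0.0654], [1, 0.0062, -0.0127, -0.0005, 0, 0, -0.0654], [1, 0.0062, -0.0127, -0.0005, 0, 0, -0.0654]])

```text
time_s: 34.05
position: [0.5733, 0.0147, 0.1883]
tcp_rot: [[-0.355, -0.708, 0.611], [-0.353, 0.706, 0.614], [-0.866, 0.002, -0.5]]
force: [-6.6, 11.7, -1.2]
opening: 0.176
```

Emit:
play_rows(targets=[[1, 0, 0, 0, 0, 0, 0], [1, 0, 0, 0, 0, 0, 0]])

```text
time_s: 34.3
position: [0.573, 0.0146, 0.188]
tcp_rot: [[-0.357, -0.707, 0.611], [-0.352, 0.707, 0.613], [-0.865, 0.004, -0.501]]
force: [-6.4, 1.4, 0.5]
opening: 0.179
```

```bash
cat >> plan.py <<'E'
Rhold=Ro.from_matrix(np.array([[.204,.972,.118],[.842,-.235,.485],[.5,.001,-.866]])).as_matrix()
def gauge_state(s):  # grasp point and gauge axis from the tool pose, gauge level when gripped
    gl=Rhold@Rt(np.radians(30),1).T@np.array([1.,0,0]);gl[2]=0;gl/=np.linalg.norm(gl)
    return s["position"]-.019*s["tcp_rot"][:,2], s["tcp_rot"]@Rhold.T@gl
E
python3 - <<'E'
from plan import *
s=log();c0,g=gauge_state(s);print("grasp",c0,"axis",g)
im,c=shot("wrist","pics/w9.png");im2,c2=shot("side","pics/s9.png")
x,R=tcp(JET+[0,0,.072+.03],Rg_up(np.radians(45),1),np.radians(30),1)
print("rot err",Ro.from_matrix(R@s["tcp_rot"].T).as_rotvec(),"pos",x-s["position"])
for n,k in(("w",c),("s",c2)): print(n,"tip",proj(k,c0+.072*g),"shoulder",proj(k,c0+.04*g),"jet",proj(k,JET))
f=lambda i,x,y,w,h,k:cv2.resize(i[y:y+h,x:x+w],None,fx=k,fy=k,interpolation=cv2.INTER_CUBIC)
cv2.imwrite("pics/z9.png",np.hstack([f(im2,290,125,50,75,8),f(im,220,0,200,300,2)]))
E
```

```text
t 34.3 p [0.573  0.0146 0.188 ] j [-39.3  36.8 119.   81.5  60.5 118.2] F [-6.4  1.4  0.5] M [-0.41  0.56  0.14] op 0.179
grasp [0.56135369 0.00293317 0.1975445 ] axis [-0.00406791  0.00121659 -0.99999099]
rot err [-0.00153132 -0.00375217  0.00033581] pos [ 0.0026781  -0.00114384 -0.01151873]
w tip [314.1245152  127.82327507] shoulder [314.09925723 188.4998266 ] jet [308.40156716  58.63240234]
s tip [315.88098342 178.82734028] shoulder [315.4779041  166.77652488] jet [315.19750012 193.96750512]
```

View pics/z9.png

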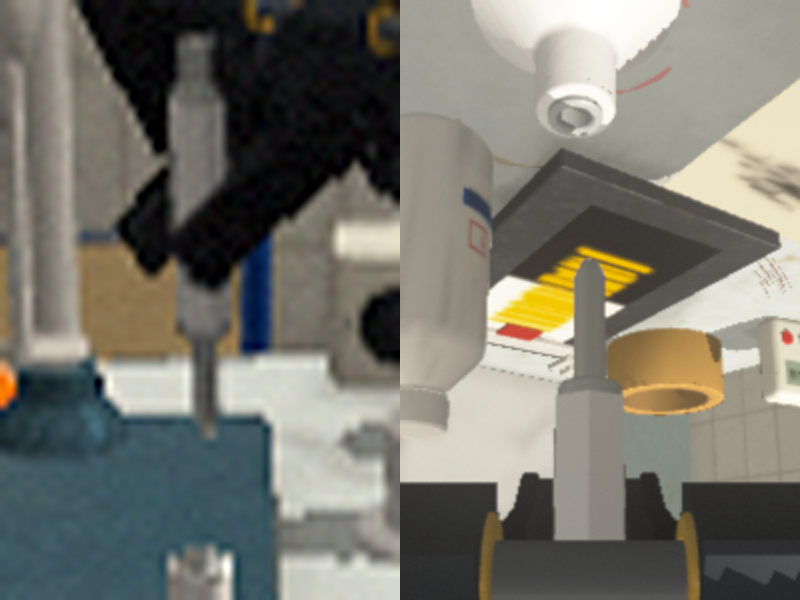

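Both panels show the gauge upright, GO down. In the wrist view (upside down) the tip is at (589,260) and the bore at (576,112). There is a sideways contact of about 6–12 N, most likely the wide gripper body brushing the stirrer head on the right. I'll turn the heading away from it before going on.

Emit:
play_rows(targets=[[1, -0.003, 0.003, -0.001, 0, 0, -0.03], [1, 0, 0, -0.002, 0, 0, -0.05], [1, 0, 0, -0.002, 0, 0, -0.05], [1, 0, 0, -0.002, 0, 0, -0.05], [1, 0, 0, 0, 0, 0, 0], [1, 0, 0, 0, 0, 0, 0]])

```text
time_s: 35.15
position: [0.5724, 0.0158, 0.1814]
tcp_rot: [[-0.412, -0.568, 0.713], [-0.284, 0.823, 0.492], [-0.866, -0.0, -0.5]]
force: [0.2, -0.3, -0.4]
opening: 0.18
```

```bash
cat > meas.py <<'E'
from plan import *
def run(name,ph):
    s=log();c0,g=gauge_state(s);print("grasp",c0,"axis",g.round(4))
    im,c=shot("wrist",f"pics/{name}.png")
    x,R=tcp(JET+[0,0,c0[2]-JET[2]],Rg_up(np.radians(ph),1),np.radians(30),1)
    print("rot err",Ro.from_matrix(R@s["tcp_rot"].T).as_rotvec().round(4),"pos",(x-s["position"]).round(4))
    tp,jp=proj(c,c0+.073*g),proj(c,JET);print("pred tip",tp,"jet",jp)
    gr=cv2.cvtColor(im,cv2.COLOR_BGR2GRAY);k=10
    # boss rim / bore: ellipse centre of dark bore inside the bright boss near the predicted jet
    P=lambda i,uv,w,h,k:cv2.resize(i[max(0,int(uv[1])-h):int(uv[1])+h,int(uv[0])-w:int(uv[0])+w],None,fx=k,fy=k,interpolation=cv2.INTER_CUBIC)
    cv2.imwrite(f"pics/{name}z.png",np.vstack([P(im,jp,25,18,10),P(im,tp,25,18,10)]))
    # tip: column profile edges of the pin 12 px below tip
    for dv in(12,20,30):
        r=gr[int(tp[1])+dv].astype(int);print("row",int(tp[1])+dv,r[int(tp[0])-16:int(tp[0])+17].tolist())
    return im,c,s
E
python3 -c "
from meas import *
run('w10',35)"
```

```text
t 35.15 p [0.5724 0.0158 0.1814] j [-37.8  37.3 125.6  97.1  56.2 109.8] F [ 0.2 -0.3 -0.4] M [-0.32  0.59 -0.03] op 0.18
grasp [0.55881789 0.00645952 0.1909514 ] axis [-7.e-04 -8.e-04 -1.e+00]
rot err [ 0.0006 -0.0003  0.0067] pos [ 0.0051 -0.0046  0.    ]
pred tip [313.93869212 125.99510914] jet [301.36130376  69.72216456]
row 137 [87, 87, 87, 87, 86, 88, 85, 86, 86, 89, 100, 115, 116, 116, 113, 112, 111, 110, 109, 109, 110, 112, 110, 108, 113, 116, 69, 59, 59, 61, 68, 74, 84]
row 145 [85, 85, 86, 84, 85, 89, 120, 190, 236, 229, 144, 121, 128, 136, 144, 147, 151, 140, 112, 109, 111, 111, 112, 109, 106, 114, 134, 146, 154, 161, 166, 171, 179]
row 155 [247, 248, 248, 248, 248, 248, 248, 248, 247, 235, 140, 118, 118, 119, 117, 113, 112, 111, 112, 111, 112, 112, 113, 109, 111, 142, 185, 189, 189, 189, 189, 189, 189]
```

Emit:
play_rows(targets=[[1, 0.0025, -0.0023, -0.008, 0, 0, 0.003], [1, 0.0026, -0.0023, -0.008, 0, 0, 0.003], [1, 0, 0, -0.007, 0, 0, 0], [1, 0, 0, 0, 0, 0, 0], [1, 0, 0, 0, 0, 0, 0]])

```text
time_s: 35.83
position: [0.577, 0.012, 0.1582]
tcp_rot: [[-0.411, -0.573, 0.709], [-0.286, 0.819, 0.497], [-0.866, 0.001, -0.501]]
force: [0.4, -0.1, -1.0]
opening: 0.178
```

Run:
```python
from meas import *
im,c,s=run('w11',35)
im2,c2=shot("side","pics/s11.png")
a=cv2.imread("pics/w11z.png")
b=cv2.resize(im2[145:210,285:345],None,fx=7,fy=9,interpolation=cv2.INTER_CUBIC)[:500,:290] if 0 else cv2.resize(im2[150:205,300:330],None,fx=8,fy=8,interpolation=cv2.INTER_CUBIC)
w=cv2.resize(im[0:220,260:370],None,fx=2.5,fy=2.5,interpolation=cv2.INTER_CUBIC)
H=600;pad=lambda i:cv2.copyMakeBorder(i[:H],0,max(0,H-i.shape[0]),0,0,0)
cv2.imwrite("pics/z11.png",np.hstack([pad(b),pad(cv2.resize(im[20:200,250:380],(520,600) if 0 else (433,600),interpolation=cv2.INTER_CUBIC))]))
```

```text
t 35.83 p [0.577  0.012  0.1582] j [-37.9  40.9 124.9  98.5  56.8 106.4] F [ 0.4 -0.1 -1. ] M [-0.31  0.6  -0.02] op 0.178
grasp [0.56352926 0.00252533 0.16771837] axis [-1.4e-03  3.0e-04 -1.0e+00]
rot err [-0.0005 -0.0011  0.0002] pos [ 0.0005 -0.0007  0.    ]
pred tip [313.89366094 126.02387308] jet [312.04999594 107.06093794]
row 138 [64, 63, 66, 68, 75, 79, 82, 87, 88, 99, 120, 116, 118, 119, 118, 114, 112, 110, 112, 111, 112, 113, 113, 111, 110, 107, 87, 83, 85, 83, 85, 84, 83]
row 146 [84, 83, 85, 83, 84, 84, 87, 87, 88, 103, 126, 118, 119, 119, 118, 114, 111, 110, 111, 111, 112, 113, 113, 109, 106, 98, 81, 66, 58, 60, 60, 59, 60]
row 156 [89, 88, 88, 87, 88, 88, 88, 88, 89, 98, 114, 122, 131, 142, 148, 153, 158, 161, 149, 117, 112, 113, 112, 110, 107, 96, 65, 61, 61, 62, 60, 61, 63]
```

View pics/z11.png

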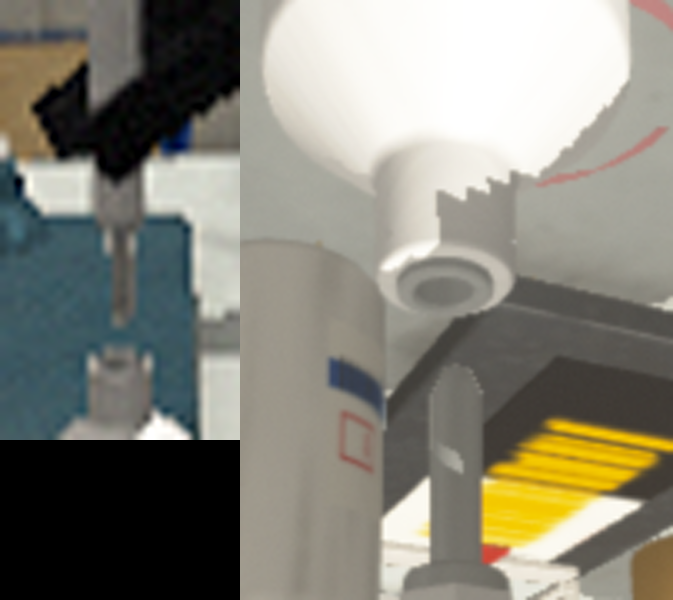

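The wrist panel shows the bore centre at pixel (312.1,107.0), exactly as predicted, and the pin axis at u≈314.6, so it sits 1.2 mm to the side. The side panel agrees in x (315.2 against 315.0). Correcting and lowering.

Emit:
play_rows(targets=[[1, 0.0007, -0.001, -0.002, 0, 0.001, 0], [1, 0, 0, -0.003, 0, 0, 0], [1, 0, 0, -0.003, 0, 0, 0], [1, 0, 0, 0, 0, 0, 0]])

```text
time_s: 36.42
position: [0.5778, 0.0108, 0.15]
tcp_rot: [[-0.412, -0.573, 0.708], [-0.286, 0.819, 0.497], [-0.865, 0.002, -0.501]]
force: [-0.3, 1.0, -1.2]
opening: 0.18
```

Emit:
play_rows(targets=[[1, 0, 0, -0.0015, 0, 0, 0], [1, 0, 0, -0.0015, 0, 0, 0], [1, 0, 0, -0.0015, 0, 0, 0]])

```text
time_s: 36.8
position: [0.5778, 0.0108, 0.1458]
tcp_rot: [[-0.411, -0.573, 0.709], [-0.287, 0.819, 0.497], [-0.865, 0.001, -0.501]]
force: [0.2, -0.2, 0.3]
opening: 0.184
```

Emit:
play_rows(targets=[[1, 0, 0, -0.0015, 0, 0, 0], [1, 0, 0, -0.0015, 0, 0, 0], [1, 0, 0, -0.0015, 0, 0, 0]])

```text
time_s: 37.17
position: [0.5778, 0.0108, 0.1412]
tcp_rot: [[-0.411, -0.573, 0.709], [-0.287, 0.819, 0.496], [-0.865, 0.001, -0.501]]
force: [0.1, -0.7, 0.4]
opening: 0.178
```

The tip is about 6 mm below the mouth with no force, so it is entering the bore.

Emit:
play_rows(targets=[[1, 0, 0, -0.002, 0, 0, 0], [1, 0, 0, -0.002, 0, 0, 0], [1, 0, 0, -0.002, 0, 0, 0], [1, 0, 0, -0.002, 0, 0, 0]])

```text
time_s: 37.67
position: [0.5778, 0.0108, 0.1332]
tcp_rot: [[-0.411, -0.573, 0.709], [-0.287, 0.819, 0.496], [-0.865, 0.001, -0.501]]
force: [-0.0, 0.4, -1.4]
opening: 0.177
```

Emit:
play_rows(targets=[[1, 0, 0, -0.002, 0, 0, 0], [1, 0, 0, -0.002, 0, 0, 0], [1, 0, 0, -0.002, 0, 0, 0], [1, 0, 0, -0.002, 0, 0, 0]])

```text
time_s: 38.17
position: [0.5778, 0.0108, 0.1252]
tcp_rot: [[-0.411, -0.573, 0.709], [-0.287, 0.819, 0.496], [-0.865, 0.001, -0.501]]
force: [-0.1, -0.4, -1.2]
opening: 0.175
```

Emit:
play_rows(targets=[[1, 0, 0, -0.002, 0, 0, 0], [1, 0, 0, -0.002, 0, 0, 0], [1, 0, 0, -0.001, 0, 0, 0], [1, 0, 0, -0.001, 0, 0, 0]])

```text
time_s: 38.67
position: [0.5778, 0.0108, 0.1193]
tcp_rot: [[-0.411, -0.573, 0.709], [-0.287, 0.819, 0.497], [-0.865, 0.001, -0.501]]
force: [-1.0, 0.3, -1.8]
opening: 0.175
```

Emit:
play_rows(targets=[[1, 0, 0, -0.001, 0, 0, 0], [1, 0, 0, -0.001, 0, 0, 0], [1, 0, 0, -0.001, 0, 0, 0]])

```text
time_s: 39.05
position: [0.5779, 0.0108, 0.1163]
tcp_rot: [[-0.411, -0.573, 0.709], [-0.287, 0.819, 0.496], [-0.865, 0.001, -0.501]]
force: [0.6, 0.7, -1.0]
opening: 0.178
```

Emit:
play_rows(targets=[[1, 0, 0, -0.0007, 0, 0, 0], [1, 0, 0, -0.0007, 0, 0, 0], [1, 0, 0, 0, 0, 0, 0]])

```text
time_s: 39.42
position: [0.5778, 0.0108, 0.1149]
tcp_rot: [[-0.411, -0.573, 0.709], [-0.287, 0.819, 0.497], [-0.865, 0.001, -0.501]]
force: [0.1, 0.3, -0.1]
opening: 0.181
```

Emit:
play_rows(targets=[[1, 0, 0, -0.0007, 0, 0, 0], [1, 0, 0, -0.0007, 0, 0, 0], [1, 0, 0, 0, 0, 0, 0]])

```text
time_s: 39.8
position: [0.5778, 0.0108, 0.1135]
tcp_rot: [[-0.411, -0.573, 0.709], [-0.287, 0.819, 0.497], [-0.865, 0.001, -0.501]]
force: [-0.1, 0.1, -0.3]
opening: 0.178
```

Emit:
play_rows(targets=[[1, 0, 0, -0.0007, 0, 0, 0], [1, 0, 0, -0.0007, 0, 0, 0], [1, 0, 0, 0, 0, 0, 0]])

```text
time_s: 40.17
position: [0.578, 0.0109, 0.113]
tcp_rot: [[-0.409, -0.573, 0.71], [-0.286, 0.819, 0.497], [-0.866, 0.001, -0.499]]
force: [-2.3, -1.1, 4.5]
opening: 0.18
```

Emit:
play_rows(targets=[[1, 0, 0, -0.0007, 0, 0, 0], [1, 0, 0, 0, 0, 0, 0]])

```text
time_s: 40.42
position: [0.5781, 0.011, 0.113]
tcp_rot: [[-0.408, -0.573, 0.711], [-0.285, 0.82, 0.497], [-0.867, 0.001, -0.498]]
force: [-3.6, -1.5, 8.2]
opening: 0.179
```

Contact with 8 N upward at the expected shoulder height. I'll unload slightly, open, and retreat straight back along the tool axis.

Emit:
play_rows(targets=[[1, 0, 0, 0.0007, 0, 0, 0], [1, 0, 0, 0.0005, 0, 0, 0], [1, 0, 0, 0, 0, 0, 0]])

```text
time_s: 40.8
position: [0.578, 0.0109, 0.113]
tcp_rot: [[-0.41, -0.573, 0.709], [-0.286, 0.819, 0.497], [-0.866, 0.001, -0.5]]
force: [-1.7, -1.2, 5.2]
opening: 0.178
```

Emit:
play_rows(targets=[[0.7, 0, 0, 0, 0, 0, 0], [0.5, 0, 0, 0, 0, 0, 0], [0.3, 0, 0, 0, 0, 0, 0], [0, 0, 0, 0, 0, 0, 0], [0, 0, 0, 0, 0, 0, 0], [0, 0, 0, 0, 0, 0, 0], [0, 0, 0, 0, 0, 0, 0], [0, 0, 0, 0, 0, 0, 0], [0, 0, 0, 0, 0, 0, 0]])

```text
time_s: 41.92
position: [0.5778, 0.0108, 0.1126]
tcp_rot: [[-0.411, -0.573, 0.709], [-0.287, 0.819, 0.497], [-0.865, 0.001, -0.501]]
force: [-0.3, 0.1, -1.0]
opening: 0.992
```

Emit:
play_rows(targets=[[0, -0.0036, -0.0025, 0.0025, 0, 0, 0], [0, -0.007, -0.005, 0.005, 0, 0, 0], [0, -0.0085, -0.006, 0.006, 0, 0, 0], [0, -0.0085, -0.006, 0.006, 0, 0, 0], [0, -0.0085, -0.006, 0.006, 0, 0, 0], [0, -0.0085, -0.006, 0.006, 0, 0, 0], [0, -0.0085, -0.006, 0.006, 0, 0, 0], [0, -0.0085, -0.006, 0.006, 0, 0, 0], [0, -0.0085, -0.006, 0.006, 0, 0, 0], [0, -0.0085, -0.006, 0.006, 0, 0, 0], [0, 0, 0, 0, 0, 0, 0]])

```text
time_s: 43.3
position: [0.499, -0.0455, 0.1685]
tcp_rot: [[-0.411, -0.572, 0.71], [-0.287, 0.82, 0.495], [-0.865, 0.0, -0.501]]
force: [-0.8, 0.0, 0.1]
opening: 1.0
```

Run:
```python
from meas import *
log();im,c=shot("wrist","pics/w12.png");im2,c2=shot("side","pics/s12.png")
o=cv2.imread("pics/side0.png")
a=cv2.resize(im2[110:260,250:410],None,fx=2.5,fy=2.5,interpolation=cv2.INTER_CUBIC)
b=cv2.resize(im[:250,120:520],None,fx=1,fy=1)
H=a.shape[0];b=cv2.copyMakeBorder(b,0,H-b.shape[0],0,0,0);cv2.imwrite("pics/z12.png",np.hstack([a,b[:, :400]]))
for k in(.0,.04,.094): print(proj(c2,JET+[0,0,k]),proj(c,JET+[0,0,k]))
```

```text
t 43.3 p [ 0.499  -0.0455  0.1685] j [-53.7  39.7 131.1  86.1  60.1 100.6] F [-0.8  0.   0.1] M [-0.29  0.52  0.01] op 1.0
[315.19750012 193.96750512] [316.09492411 159.75865272]
[314.75423916 179.27772951] [316.15872025 208.84839389]
[314.1376001  158.84216148] [316.25315024 281.51022747]
```

The viewer limit is reached, so I'll check numerically: the difference between the side image now and at the start, around the gauge and the other objects.

Run:
```python
from meas import *
im=cv2.imread("pics/s12.png");o=cv2.imread("pics/side0.png")
d=np.abs(im.astype(int)-o).max(2)
m=(d>40).astype(np.uint8);n,l,st,ce=cv2.connectedComponentsWithStats(m[:, :400])
print([s[:5].tolist() for s in st[1:] if s[4]>12])
for v in range(154,198,3): print(v,"".join("#" if x>25 else "." for x in d[v,300:332]))
for v in (162,170,178,186): print(v,im[v,306:324].mean(1).round().astype(int).tolist())
# objects: template match of start patches (side view)
for n,(x,y,w,h) in dict(amber=(335,202,22,38),dish=(362,220,32,20),cupmid=(352,186,26,36),cupfine=(338,165,22,30),cupwide=(302,196,28,34),white=(244,176,30,54),cradle=(352,262,30,24)).items():
    t=o[y:y+h,x:x+w];r=cv2.matchTemplate(im[y-6:y+h+6,x-6:x+w+6],t,cv2.TM_CCOEFF_NORMED);_,mx,_,loc=cv2.minMaxLoc(r);print(n,round(mx,3),loc[0]-6,loc[1]-6)
```

```text
[[387, 0, 13, 26, 172], [326, 32, 74, 134, 2941], [311, 160, 7, 9, 24], [307, 170, 30, 64, 597], [103, 190, 144, 37, 2625], [263, 204, 80, 43, 1010], [371, 206, 17, 12, 86], [191, 215, 8, 4, 18], [344, 222, 44, 25, 369], [380, 226, 18, 15, 90], [374, 244, 26, 32, 577], [127, 255, 46, 35, 752], [356, 255, 15, 22, 174], [150, 265, 136, 72, 4977], [291, 265, 15, 23, 178]]
154 ............................####
157 ................................
160 ............####................
163 ............####................
166 ...........#######..............
169 ...........#....##..............
172 ...........#######..............
175 ...........#######..............
178 ...........#######..............
181 ...........#######..............
184 ............######..............
187 ............######..............
190 ............######..............
193 ............#....#..............
196 ...........#.#.####.............
162 [113, 109, 112, 110, 110, 116, 73, 82, 83, 73, 118, 114, 111, 92, 57, 33, 36, 68]
170 [160, 160, 158, 160, 161, 115, 116, 113, 111, 104, 102, 128, 193, 183, 182, 184, 216, 216]
178 [80, 87, 80, 84, 79, 155, 113, 114, 119, 104, 105, 107, 79, 78, 82, 82, 76, 69]
186 [80, 82, 81, 82, 83, 84, 117, 108, 115, 110, 102, 109, 78, 81, 83, 82, 77, 72]
amber 0.953 0 0
dish 0.676 0 0
cupmid 0.93 0 0
cupfine 0.997 0 0
cupwide 0.595 0 0
white 0.901 0 0
cradle 0.776 0 0
```

```bash
python3 -c "
from h import *
log();print(bot.hand_in())"
```

```text
t 43.4 p [ 0.4993 -0.045   0.1682] j [-53.6  39.8 131.1  86.1  60.1 100.6] F [ 0.9 -0.7 -0.4] M [-0.29  0.48 -0.01] op 1.0
the job is handed in; nothing more can be done
None
```

The gauge is standing upright in the widest jet (bore measured at about 8.7 mm, the far cup) with its shoulder on the mouth. I handed the job in at 43.4 s.

- **NO-GO check:** I set the thick end upright on that jet. It bore at about 9 N and did not go in; the side camera showed the whole pin above the mouth.
- **Turning it round:** I laid the gauge in its cradle, let go, and took it again the other way round.
- **GO check:** The slim end went into the same jet without resistance until the shoulder met the mouth at about 8 N. I then let go and backed the arm clear.

**Last checks:**
- In the side image the gauge is upright. The handle reaches down to the jet with no slim pin showing, and its top is within about a pixel of where it should be.
- Matching the start and end side images shows the three cups, amber bottle, white bottle, dish and cradle unmoved. The beaker was not checked. The match was weak for the wide cup (0.60), dish (0.68) and cradle (0.78). I put that down to changed shadows and, for the cradle, the gauge no longer lying in it.
- I had used up the picture viewer, so these final checks are numbers only.

**One touch:** On the way to the second insertion the wrist force showed about 6–13 N sideways, well under the 40 N limit. It was probably the gripper body brushing the fixed stirrer head. I turned the tool away and it cleared at once.

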